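# Tip a tray of battery cells into the gated magazine of a cell checker

## Task

Load the five teal battery cells into the checker: pick the aluminium tray up by its black bridge handle without letting the cells roll off, lay its open nose over the spring gate at the checker's inlet, press the gate gently down until the tray rests on the sill, and keep it down while you tip the tray so that all the cells roll into the magazine lane. Then lift the nose off so that the gate springs shut behind them, and stand the empty tray back on the bench where it came from, without shifting anything else.

Things in the scene. Friction and masses are not known exactly. Their poses are not given: they have to be found in the camera images.
- tray: Folded aluminium loading tray, 134 mm long (x), 75 wide (y), about 0.3 kg empty; lips on three sides (back 18 mm, sides 16 mm, sides 9 mm near the nose), open at its +x end, the nose. Origin: under its middle at bench level; z up as it stands. Standing, its floor (3 mm thick) falls 6 degrees to the back lip, so cells stay there; they roll out when it is pitched nose-down further than that.
- tray_grip (a point): Centre of the tray's flat-sided black handle bar: 14 mm thick along the tray's x, 18 mm high, 75 mm long along its y; 12 mm behind the tray's origin, 62 mm above the bench when standing. Cells lie below, their tops 25 to 30 mm under this point. Axes as the tray's. No pose of the tray or its points is reported while it is held.
- tray_nose (a point): Middle of the lower front edge of the tray's floor at the open nose: 71 mm ahead of the tray's origin, 19 mm above the underside of its skids. Axes as the tray's.
- tray_foot (a point): Point between the tray's two black front feet, on the plane of their front faces, at bench level: 44 mm ahead of the tray's origin. The feet are 16 mm tall; the floor overhangs them by 26 mm and that overhang is what lies on the sill. Axes as the tray's.
- checker: Base of the cell checker: grey box, fixed, 170 mm deep (x), 130 wide, 52 high, with two steel columns. Clamped to the columns is the magazine head, whose height is set by hand: its sill lies anywhere from 93 to 117 mm above the bench, and this is not reported. x points into the lane; the inlet faces -x. Origin: at bench level right under the rear upper edge of the sill, on the lane's centre line.
- inlet (a point): Point 105 mm above the checker's origin: the mean place of the sill's rear edge (true height 12 mm more or less, x and y exact); axes as the checker's. Steel sill: x -14 to 0 mm. Flared aluminium guides: 114 mm apart at x = -36 mm, 81 mm from x = -3 mm on, tops 26 mm above the sill. The tray's front feet meet the sill's front when the nose is 12 mm past this point.
- lane (a point): Mean place of the middle of the magazine lane, 78 mm past the sill, at the height of the cells' axes (true height 12 mm more or less). Behind the gate the lane starts 5 mm below the sill and falls at 12 degrees, 81 mm wide at the mouth, later 72, to a black end block 125 mm past the sill. A clear cover, its front edge 19 mm past and 27 mm above the sill, keeps the cells in one layer.
- gate (a joint): Spring gate across the inlet, 1 to 6 mm past the sill: dark upright blade, 70 mm wide, yellow strip on its top edge. 0 = shut, top 18 mm above the sill: no cell passes. Pressed on its top it slides down; 0.0185 m = fully down, just below the sill. Spring: 1.2 N to start, 3.4 N fully down; it rises when let go. The nose laid over it presses it down until the tray bears hard on the sill.
- cell_1: Battery cell, teal wrap, 18.4 mm diameter, 65 mm long, about 46 g, lying across the tray; origin at its centre, its y along the cell's axis. Number 1 lies against the back lip, the others follow side by side towards the nose.
- cell_2: Battery cell, teal wrap, 18.4 mm diameter, 65 mm long, about 46 g, lying across the tray; origin at its centre, its y along the cell's axis. Number 2 from the back lip at the start.
- cell_3: Battery cell, teal wrap, 18.4 mm diameter, 65 mm long, about 46 g, lying across the tray; origin at its centre, its y along the cell's axis. Number 3 from the back lip at the start.
- cell_4: Battery cell, teal wrap, 18.4 mm diameter, 65 mm long, about 46 g, lying across the tray; origin at its centre, its y along the cell's axis. Number 4 from the back lip at the start.
- cell_5: Battery cell, teal wrap, 18.4 mm diameter, 65 mm long, about 46 g, lying across the tray; origin at its centre, its y along the cell's axis. Number 5 from the back lip at the start.
- tube_01: Bystander: white and green tube handle, 34 mm round, 178 mm long, lying along the front edge of the bench. Origin under its middle.
- cutters: Bystander: side cutters with red handles, 132 x 49 x 11 mm, at the front of the bench. Origin under the middle.
- half_shell_1: Bystander: green moulded half housing, 27 x 74 x 13 mm, on the bench in front of the checker. Origin under its middle.
- half_shell_2: Bystander: second green half housing, 27 x 74 x 13 mm. Origin under its middle.
- cleaner_bottle: Bystander: small white-capped clear bottle, 42 mm round, 90 mm high, standing right of the checker's inlet. Origin under its middle.
- sleeve_pair_1: Bystander: blue grip shell pair with a yellow strip, 52 x 118 x 41 mm, left of the checker. Origin under its middle.
Things that resemble listed ones, but are neither listed nor needed, are in the scene too. Leave any blue look-alike of the cell_2 alone.

How it is judged:
By the outcome, as a careful person would: the job done as asked, in the order asked, and still so for the second after the job is handed in, with the robot touching nothing.
It also fails if it takes over 61 s, if anything falls off the work surface, if the arm or the gripper's body presses on something with over 40 N, if the wrist force passes 120 N, or if a joint passes its speed limit or range.

## Robot

A 6-joint arm with a two-finger parallel gripper is mounted at the origin on a cart in front of the work surface, level with it; the furniture and walls round the work are solid. World frame = base frame: x ahead of the robot, y to its left, z up, the work surface at z = 0. Lengths are in m, angles in degrees, forces in N, time in s.
With the tool pointing down it reaches from about 0.35 to 1 m from the base axis. Payload 7.1 kg.
Tool frame: the origin (TCP) lies at the very end of the fingers, on their centre line; the grasp point (between the pads) lies 19 mm behind it; z points along the fingers, y is the direction in which the jaws open and shut (so a half turn about z gives the same grasp; the last joint's range is limited). The gripper opens to 85 mm and grips with 20 to 120 N. Pads are 22 mm wide; open, the fingers measure 114 mm over their backs; the gripper's body (76 mm by 85 mm) begins 54 mm behind the grasp point. The pads swing forward as they close: fully open they stand 13 mm farther back than shut.
Start: joints at [-76.776, 24.242, 93.386, -0, 62.372, -1.089], TCP at [0.155, -0.606, 0.231] pointing down, gripper open.
Joint ranges: [-172.04, 172.04], [-51.8, 120.97], [4.93, 147.93], [-75.15, 255.16], [6.16, 154.13], [-145.62, 145.62]. Speed limits (degrees/s): [136.94, 136.94, 172.46, 180, 180, 180].

## Interface

Orientations are given as [roll, pitch, yaw] about the fixed x, y, z axes, in that order (R = Rz(yaw) Ry(pitch) Rx(roll)).
In Python, from plant import get_obs, capture, job_done, search_frame, outline_of, place_of gives the robot as it stands.
- The arm moves only by the tool move_arm, never from a script. Its argument "commands" is a list of rows, each an object with "linear": the shift along the tool's x, y, z in m, a list of three; "delta_rot": the turn, a rotation vector about the tool's x, y, z in degrees, a list of three. A call has 1 to 5 rows; each row is the pose to reach, as a shift and turn from the pose measured when the call began, along the tool's axes at that moment; what a row does not reach only later rows make up. A row lasts 1/10 s, in which the tool goes at most 50 mm and 8.59 degrees, less where a joint would pass 70% of its speed; a pose out of reach is approached as far as the arm can. A call with a gripper value outside its range is refused whole. "fingers" is the finger opening in m, from 0 to 0.0854, set as the call begins (left out, the last holds). The fingers move at their own pace and stop on an object; the grip force is fixed at half the most. Time passes only in rows, so rows that repeat a pose let the fingers close. It gives the time, the measured TCP pose, the force and the opening at its end, in the units of the state.
- get_obs(): the state, without advancing time (a new reading comes with each control period).
- capture(name): name is "scene" or "side" or "wrist"; returns a dict with "pixels" (400x640x3 uint8, red, green, blue), "range_z" (400x640 float32, m along the optical axis (not along the pixel's ray), 0 where there is no reading), "fovy" (degrees; the focal length in pixels is half the picture's height over the tangent of half this angle, whatever the lens; pixels are square), "cx", "cy" (the principal point, pixels), "R" (3x3) and "t" (3): a world point X has camera coordinates R X + t. Camera axes: x right, y down, z forward; pixel columns grow to the right and rows downward; lengths in m; the calibration is good to about 2 mm. A picture is of the moment at which its call begins.
- job_done(): hands the job in, once; it reports no verdict.
Trained networks look in the newest picture that a camera, given by its name, has taken for a name from the list of things; names that differ only in an ending like _2 or _b are one class to them, and where a whole thing is asked for, a point or a joint stands for the part that bears it (a point fixed in the world has none). Each returns a list of dicts, best first, with "conf" (0 to 1); they miss things now and then, are a little off and sometimes report something else, mostly with a low value. They report only what shows in the picture. A call takes as long as a camera call. They do not tell look-alikes from the thing itself.
- search_frame(name, camera): "box" ([left, top, right, bottom] in pixels, round what is visible of it).
- outline_of(name, camera): "mask" (400x640 bool, what is visible of it) and "box" ([left, top, right, bottom] in pixels, round what is visible of it).
- place_of(name, camera): "position" ([column, row] in pixels: a listed point, or the origin of a listed thing).
The state is a dict: "time_s": time; "joint_positions": joint angles; "qd": joint speeds; "joint_efforts": joint torques, N m; "tcp_pos": TCP position; "tcp_rot": TCP orientation; "contact_force": force on the tool from outside, world axes, zero at the start; "moment": the same for the moment, N m; "width": opening from 0.0 (shut) to 1.0 (fully open).
Only numpy, scipy, OpenCV 4.12 (cv2) and the standard library are available. Lean on these libraries where they do the work, as an engineer would, in place of code of your own. Each camera call takes 0.05 s, during which the arm holds its last target.

## Working session

There is one attempt and no reset: what is moved stays moved. The work goes in short steps, Python scripts to look and compute and a tool call to move; the robot and the scene stay as the last step left them, time stands still between calls to the robot, and variables do not carry over. Pictures are saved under pics/ and viewed, and the job is handed in when it is done.

Besides the shell and the picture viewer there is one more tool, called by a JSON object that holds its "method" and its "body", one argument or row to a line. move_arm: Moves the arm, as the interface text tells. Its arguments: {"type":"object","properties":{"commands":{"type":"array"},"fingers":{"type":"number"}},"required":["commands"]}

```bash
ls; mkdir -p pics; cat > h.py <<'E'
import numpy as np, cv2
from plant import get_obs, capture, job_done, search_frame, outline_of, place_of
from scipy.spatial.transform import Rotation as Ro
def f(c): return 200/np.tan(np.radians(c["fovy"])/2)
def world(c,u,v,z=None,d=None):
    """pixel -> world by depth d (along axis) or plane z"""
    r=np.array([(u-c["cx"])/f(c),(v-c["cy"])/f(c),1.0])
    R=np.array(c["R"]);t=np.array(c["t"])
    if d is not None: return R.T@(r*d-t)
    o=-R.T@t; w=R.T@r
    return o+w*(z-o[2])/w[2]
def proj(c,X):
    p=np.array(c["R"])@np.array(X)+np.array(c["t"]); return np.array([c["cx"]+f(c)*p[0]/p[2],c["cy"]+f(c)*p[1]/p[2],p[2]])
def cloud(c):
    v,u=np.mgrid[0:400,0:640]; d=c["range_z"]
    P=np.stack([(u-c["cx"])/f(c)*d,(v-c["cy"])/f(c)*d,d],-1)
    W=(P-np.array(c["t"]))@np.array(c["R"]); W[d<=0]=np.nan
    return W
def save(c,n): cv2.imwrite("pics/"+n+".png",cv2.cvtColor(c["pixels"],cv2.COLOR_RGB2BGR))
E
python3 - <<'E'
from h import *
import pickle
print(get_obs())
C={}
for n in ["scene","side","wrist"]:
    c=capture(n); C[n]=c; save(c,n+"0"); print(n,c["fovy"],c["cx"],c["cy"],-np.array(c["R"]).T@c["t"])
pickle.dump(C,open("c0.pkl","wb"))
for n in C:
  for k in ["tray","tray_grip","tray_nose","tray_foot","checker","inlet","lane","gate","cell_1"]:
    try: print(n,k,[(np.round(x["position"],1),round(x["conf"],2)) for x in place_of(k,n)][:6])
    except Exception as e: print(n,k,e)
print(get_obs()["time_s"])
E
```

```text
pics
{'time_s': 0.0, 'joint_positions': array([-7.67766010e+01,  2.42844384e+01,  9.34338509e+01,  1.39228212e-03,
        6.23709842e+01, -1.08930573e+00]), 'qd': array([ 0.10621119, -0.00790009,  0.06894333,  0.01305683, -0.03864157,
       -0.04006447]), 'joint_efforts': array([ 2.62387948e-03, -5.57371080e+01, -2.81735945e+01,  2.01761877e-04,
        7.46209145e-03,  1.41679368e-05]), 'tcp_pos': array([ 0.15440384, -0.60504641,  0.23052902]), 'tcp_rot': array([-1.79910766e+02, -2.92944960e-03,  1.43120559e+01]), 'contact_force': array([-0.04670365,  0.57111194,  0.06566763]), 'moment': array([0.00956411, 0.01281013, 0.03514211]), 'width': 1.0024032653259773}
scene 51.05548418005435 320.1751310944366 200.17442431496252 [-0.06269982  0.40285906  0.8868504 ]
side 57.661819606064824 320.8099256613576 200.79223481461403 [0.08571745 0.79438492 0.81535839]
wrist 71.08964169068992 318.7117808386839 198.55628486750163 [ 0.22016986 -0.58767935  0.37270835]
scene tray [(array([270.2, 324.2]), 0.74)]
scene tray_grip [(array([259.7, 315.1]), 0.64), (array([247.6, 329.1]), 0.52)]
scene tray_n
[... 948 characters left out ...]
0.3)]
side lane [(array([312.1, 158.5]), 0.74), (array([334.7, 300.9]), 0.35)]
side gate it knows: cell, checker, cleaner_bottle, cutters, half_shell, inlet, lane, sleeve_pair, tray, tray_foot, tray_grip, tray_nose, tube
side cell_1 [(array([323.2, 308.4]), 0.61), (array([323.7, 308.7]), 0.51), (array([335.5, 300.7]), 0.49), (array([336.3, 294. ]), 0.48), (array([350.1, 285.4]), 0.47), (array([317.1, 316. ]), 0.45)]
wrist tray []
wrist tray_grip []
wrist tray_nose []
wrist tray_foot []
wrist checker []
wrist inlet []
wrist lane []
wrist gate it knows: cell, checker, cleaner_bottle, cutters, half_shell, inlet, lane, sleeve_pair, tray, tray_foot, tray_grip, tray_nose, tube
wrist cell_1 []
1.35
```

```bash
python3 - <<'E'
import cv2
for n in ["scene0","side0"]:
    i=cv2.imread(f"pics/{n}.png"); 
    a=cv2.resize(i[110:360,200:400],None,fx=2.4,fy=2.4,interpolation=cv2.INTER_CUBIC); cv2.imwrite(f"pics/{n}z.png",a)
E
```

```text
(no output)
```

View pics/scene0.png

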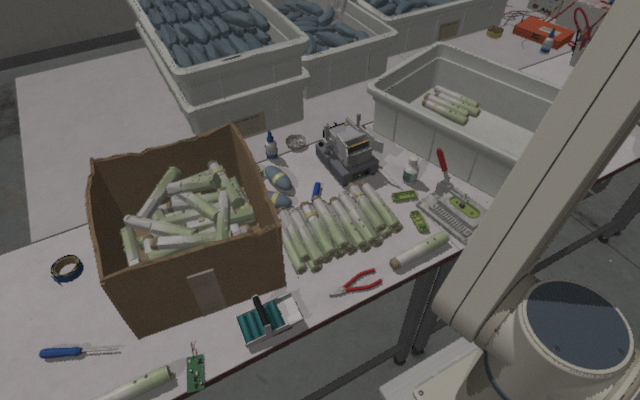

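View pics/side0.png

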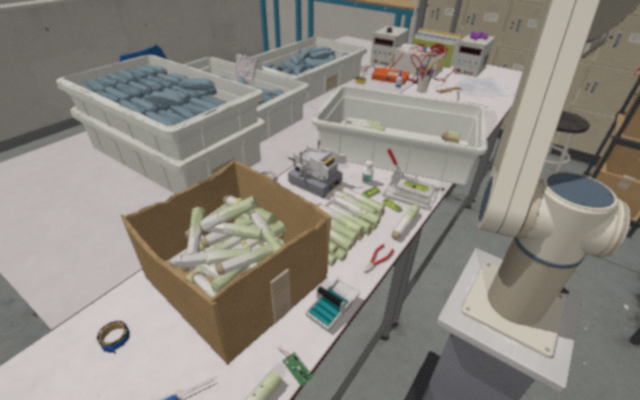

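View pics/scene0z.png

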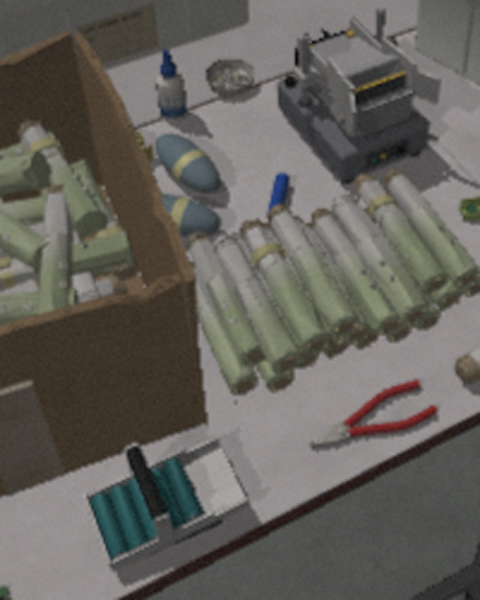

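View pics/side0z.png

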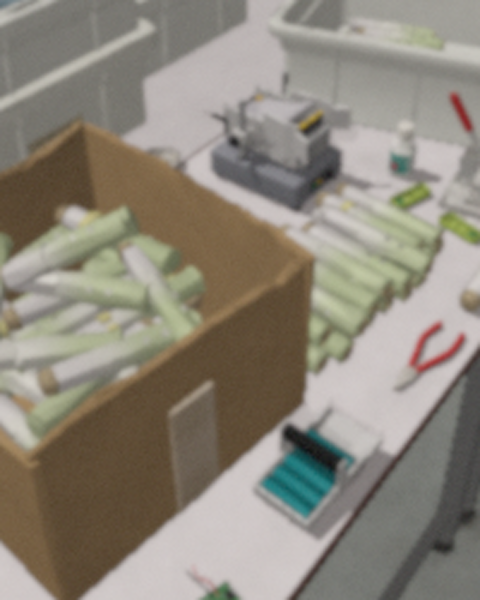

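```bash
python3 - <<'E'
from h import *
import pickle
C=pickle.load(open("c0.pkl","rb"))
c=C["scene"];s=C["side"]
def both(a,b):
    # triangulate
    A=[];B=[]
    for cc,p in((c,a),(s,b)):
        R=np.array(cc["R"]);o=-R.T@np.array(cc["t"]);w=R.T@np.array([(p[0]-cc["cx"])/f(cc),(p[1]-cc["cy"])/f(cc),1]);w/=np.linalg.norm(w)
        M=np.eye(3)-np.outer(w,w);A.append(M);B.append(M@o)
    return np.linalg.solve(sum(A),sum(B))
P=dict(tray=((270.2,324.2),(330.7,309.1),0),grip=((259.7,315.1),(328.8,293.7),.062),nose=((299.2,308.1),(348.6,286),.019),foot=((285.3,314.7),(340.4,297.8),0),checker=((356.4,174.8),(326.2,189.8),0),inlet=((356.6,147.5),(329,164.8),.105),lane=((342.1,137.1),(312.1,158.5),.1))
for k,(a,b,z) in P.items():
    print(k,np.round(both(a,b),4),np.round(world(c,*a,z=z),4),np.round(world(s,*b,z=z),4))
W=cloud(c);print("bench",np.nanmedian(W[255:265,440:450,2]) if 0 else W[330,330], W[300,320])
Ws=cloud(s);print(Ws[290,390])
E
```

```text
tray [ 0.3909  0.2938 -0.0153] [0.3819 0.296  0.    ] [0.3865 0.3024 0.    ]
grip [0.3832 0.3139 0.0707] [0.3809 0.3146 0.062 ] [0.3934 0.305  0.062 ]
nose [0.3807 0.2226 0.0156] [0.3762 0.2242 0.019 ] [0.3821 0.2236 0.019 ]
foot [ 0.3868  0.2557 -0.0017] [0.3864 0.2559 0.    ] [0.3857 0.2571 0.    ]
checker [ 0.7174 -0.1479 -0.0209] [ 0.7017 -0.1362  0.    ] [ 0.6993 -0.1226  0.    ]
inlet [ 0.6949 -0.1257  0.1143] [ 0.7074 -0.1337  0.105 ] [ 0.6996 -0.1351  0.105 ]
lane [ 0.7602 -0.1156  0.116 ] [ 0.7742 -0.1251  0.1   ] [ 0.7787 -0.1388  0.1   ]
bench [ 6.13001707e-01  4.49994575e-06 -7.47928564e-01] [ 0.38103691  0.16746494 -0.00066405]
[ 0.38724457 -0.15585077 -0.39222195]
```

```bash
python3 - <<'E'
from h import *
import pickle
C=pickle.load(open("c0.pkl","rb"))
for n in("scene","side"):
    c=C[n];W=cloud(c);px=c["pixels"].astype(int)
    br=px.sum(2)
    # handle top: z .064-.08, in region
    m=(np.abs(W[...,0]-.383)<.08)&(np.abs(W[...,1]-.30)<.08)&(W[...,2]>.058)&(W[...,2]<.085)&(br<150)
    p=W[m];print(n,"handle",len(p),p.mean(0),np.ptp(p,axis=0))
    q=p[:,:2]-p[:,:2].mean(0);print(np.linalg.svd(q,full_matrices=False)[2][0],(p.max(0)+p.min(0))/2)
    yel=(px[...,0]>px[...,2]+70)&(px[...,1]>px[...,2]+50)
    m=yel&(np.abs(W[...,0]-.72)<.12)&(np.abs(W[...,1]+.13)<.12)&(W[...,2]>.06)
    v,u=np.nonzero(m);print(list(zip(u,v))[:40]);p=W[m];print(np.round(p,3)[:40])
E
```

```text
scene handle 248 [0.40159388 0.29806437 0.06892138] [0.11082822 0.09313416 0.02641982]
[-0.85249396  0.52273708] [0.40754563 0.27107838 0.07144753]
[(np.int64(365), np.int64(141)), (np.int64(366), np.int64(141)), (np.int64(363), np.int64(142)), (np.int64(360), np.int64(143)), (np.int64(357), np.int64(144)), (np.int64(355), np.int64(145)), (np.int64(352), np.int64(146))]
[[ 0.703 -0.158  0.123]
 [ 0.701 -0.16   0.123]
 [ 0.701 -0.15   0.123]
 [ 0.7   -0.139  0.125]
 [ 0.703 -0.131  0.122]
 [ 0.703 -0.124  0.121]
 [ 0.698 -0.111  0.127]]
side handle 147 [0.38267696 0.31587846 0.06941621] [0.0655803  0.01245486 0.01756379]
[-0.99851403  0.05449526] [0.38531372 0.31467574 0.06743348]
[(np.int64(330), np.int64(158)), (np.int64(331), np.int64(158)), (np.int64(329), np.int64(159)), (np.int64(330), np.int64(159)), (np.int64(331), np.int64(159)), (np.int64(328), np.int64(160)), (np.int64(329), np.int64(160)), (np.int64(330), np.int64(160)), (np.int64(326), np.int64(161)), (np.int64(327), np.int64(161)), (np.int64(325), np.int64(162)), (np.int64(326), np.int64(162)), (np.int64(327), np.int64(162))]
[[ 0.705 -0.147  0.126]
 [ 0.699 -0.146  0.128]
 [ 0.701 -0.135  0.129]
 [ 0.7   -0.141  0.127]
 [ 0.702 -0.15   0.121]
 [ 0.703 -0.132  0.126]
 [ 0.699 -0.133  0.127]
 [ 0.699 -0.14   0.123]
 [ 0.703 -0.12   0.127]
 [ 0.7   -0.121  0.128]
 [ 0.699 -0.109  0.13 ]
 [ 0.702 -0.118  0.124]
 [ 0.702 -0.125  0.121]]
```

```bash
python3 - <<'E'
import cv2
for n,x,y in [("scene0",300,100),("side0",275,130)]:
    i=cv2.imread(f"pics/{n}.png"); 
    a=cv2.resize(i[y:y+95,x:x+120],None,fx=6,fy=6,interpolation=cv2.INTER_CUBIC); cv2.imwrite(f"pics/{n}zz.png",a)
E
```

```text
(no output)
```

View pics/scene0zz.png

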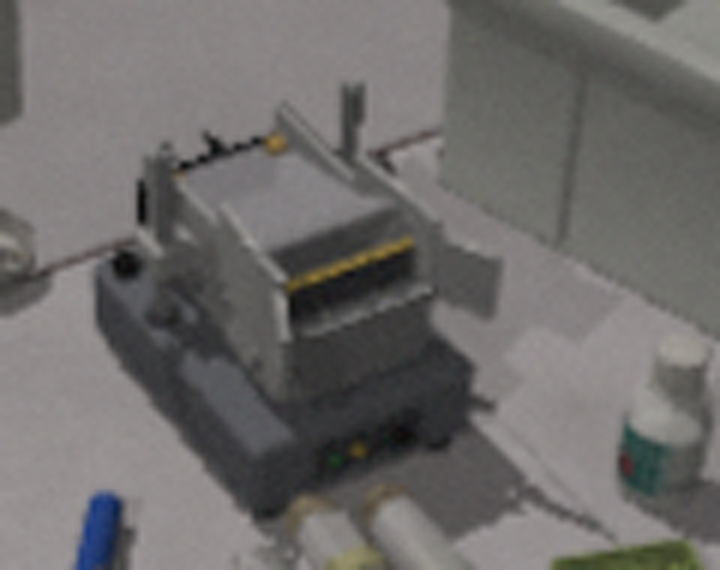

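```bash
python3 - <<'E'
from h import *
import pickle
C=pickle.load(open("c0.pkl","rb"))
H={}
for n in("scene","side"):
    W=cloud(C[n]).reshape(-1,3); W=W[~np.isnan(W[:,0])]
    for x,y,z in W:
        if -.1<z<.5:
            k=(int(np.floor(x/.04)),int(np.floor(y/.04))); H[k]=max(H.get(k,-1),z)
print("cols y from .6 to -.7")
ys=range(14,-18,-1); print("x\\y   "+" ".join(f"{int(j*4+2):4d}" for j in ys))
for i in range(4,26): print(f"{i*4+2:4d}  "+" ".join(f"{int(H[(i,j)]*1000):4d}" if (i,j) in H else "   ." for j in ys))
E
```

```text
cols y from .6 to -.7
x\y     58   54   50   46   42   38   34   30   26   22   18   14   10    6    2   -2   -6  -10  -14  -18  -22  -26  -30  -34  -38  -42  -46  -50  -54  -58  -62  -66
  18     .    .    .    .    .    .    .    .    .    .    .    .    .    .  499  499  499  499    .    .    .    .    .    .    .    .    .    .    .    .    .    .
  22     .    .    .    .    .    .    .    .    .    .    .    .    .    .    .    .    .    .    .    .    .    .    .    .    .    .    .    .    .    .    .    .
  26     .    .    .    .    .    .    .    .    .    .    .    .    .    .    .    .    .    .    .    .    .    .    .    .    .    .  180  179  179    .    .    .
  30     .    .    5    8    .    .    .    .    .    .    .    .    .    .    .    .    .    .    .    .    .    .    .    .    .  178  180  179  180  181  180  179
  34     2    4   11   11    5   29   73   75   36   30    5    4    6   15   14   27   31   26   25   23   22   39   34   35   36  179  180  -16    .  127  178  179
  38    39   38   11   11    5   29   74   76   38   28    6   14   14   15   13  
[... 2039 characters left out ...]
.    .    .    .   35   40   38  179
  90     5    5    3    .    .    .    .    .    .    .    .    .    1  103   56   19   20    5    4    5    .  177  179  180  181  178  174   39   32   38   39  178
  94     4    6    6    .    .    .    .    .    .    .    .    .    1    0    0   19   19    5    5   12   12    4    5    7  178  181  179  180  179  180  123  179
  98     4    5    3    .    .    .    .    .  290  301  304  300  298  297  294  296  299  283  275    6    6    6    6    5    7    4    7    .  179  180  180  179
 102     4    5    4    3    .    .    .    .  306  306  306  307  307  308  307  309  308  308  306    5    5    6    5    6    6    7    6    6    .    .    .    .
```

```bash
python3 - <<'E'
from h import *
import pickle
C=pickle.load(open("c0.pkl","rb"))
for n in("scene","side"):
    W=cloud(C[n]).reshape(-1,3)
    for z in (.03,.08,.12,.16,.2,.225):
      r=[]
      for y in (.22,.26,.30,.34,.38,.42):
        m=(abs(W[:,2]-z)<.015)&(abs(W[:,1]-y)<.02)&(W[:,0]>.425)&(W[:,0]<.55)
        r.append((round(float(np.min(W[m,0])),3),round(float(np.median(W[m,0])),3)) if m.sum()>3 else None)
      print(n,z,r)
E
```

```text
scene 0.03 [(0.454, 0.456), (0.456, 0.46), (0.425, 0.464), (0.425, 0.468), (0.465, 0.469), (0.468, 0.473)]
scene 0.08 [(0.453, 0.457), (0.456, 0.46), (0.425, 0.465), (0.467, 0.471), (0.466, 0.469), (0.468, 0.473)]
scene 0.12 [(0.453, 0.457), (0.457, 0.46), (0.461, 0.465), (0.467, 0.47), (0.465, 0.469), (0.469, 0.474)]
scene 0.16 [(0.453, 0.459), (0.456, 0.461), (0.461, 0.466), (0.466, 0.471), (0.467, 0.473), (0.469, 0.48)]
scene 0.2 [(0.453, 0.462), (0.46, 0.464), (0.462, 0.467), (0.466, 0.471), (0.472, 0.476), (0.477, 0.481)]
scene 0.225 [(0.453, 0.492), (0.46, 0.467), (0.464, 0.469), (0.468, 0.472), (0.471, 0.477), (0.477, 0.483)]
side 0.03 [(0.455, 0.457), (0.457, 0.46), (0.425, 0.464), (0.425, 0.468), (0.425, 0.469), (0.47, 0.473)]
side 0.08 [(0.454, 0.457), (0.457, 0.46), (0.425, 0.465), (0.467, 0.47), (0.467, 0.469), (0.469, 0.473)]
side 0.12 [(0.454, 0.458), (0.457, 0.46), (0.462, 0.465), (0.467, 0.47), (0.467, 0.469), (0.47, 0.474)]
side 0.16 [(0.454, 0.518), (0.458, 0.461), (0.462, 0.466), (0.467, 0.473), (0.466, 0.472), (0.47, 0.479)]
side 0.2 [(0.454, 0.507), (0.46, 0.463), (0.463, 0.466), (0.467, 0.47), (0.472, 0.476), (0.477, 0.481)]
side 0.225 [(0.454, 0.501), (0.461, 0.466), (0.465, 0.468), (0.468, 0.472), (0.472, 0.477), (0.477, 0.482)]
```

```bash
cat > plan.py <<'E'
from h import *
def cur():
    o=get_obs(); return np.array(o["tcp_pos"]),Ro.from_euler("xyz",o["tcp_rot"],degrees=True),o
def rel(p,R):
    P,Q,o=cur()
    return Q.inv().apply(np.array(p)-P),np.degrees((Q.inv()*R).as_rotvec())
def show(p,R,n=5,frac=1.0):
    l,r=rel(p,R); print("need",np.round(l,4),np.round(r,2),"dist",round(float(np.linalg.norm(l)),3),"ang",round(float(np.linalg.norm(r)),1))
    for i in range(1,n+1):
        a=frac*i/n; print(' {"linear":%s,"delta_rot":%s}'%(np.round(l*a,4).tolist(),np.round(r*a,2).tolist()))
def E(r,p,y): return Ro.from_euler("xyz",[r,p,y],degrees=True)
E
python3 - <<'E'
from plan import *
import pickle
c=pickle.load(open("c0.pkl","rb"))["wrist"]; P,Q,o=cur()
print(Q.inv().apply(-np.array(c["R"]).T@c["t"]-P)); print((np.array(c["R"])@Q.as_matrix()).round(3))
show([.59,-.135,.29],E(180,0,0),1)
E
```

```text
[ 0.0680282  -0.00111287 -0.14138731]
[[ 0.     1.     0.   ]
 [-0.964  0.    -0.267]
 [-0.267 -0.     0.964]]
need [ 0.5383 -0.3483 -0.0587] [-0.   -0.   14.31] dist 0.644 ang 14.3
 {"linear":[0.5383, -0.3483, -0.0587],"delta_rot":[-0.0, -0.0, 14.31]}
```

{"method": "move_arm", "body": {
  "commands": [
    {"linear":[0.02,0,-0.04],"delta_rot":[0,0,2]},
    {"linear":[0.055,-0.03,-0.06],"delta_rot":[0,0,4]},
    {"linear":[0.1,-0.055,-0.06],"delta_rot":[0,0,6]},
    {"linear":[0.14,-0.08,-0.06],"delta_rot":[0,0,8]},
    {"linear":[0.18,-0.11,-0.06],"delta_rot":[0,0,10]}
  ]
}}

```text
time_s: 1.85
tcp_pos: [0.3029, -0.4534, 0.2917]
tcp_rot: [179.9, -0.0, 4.2]
contact_force: [1.4, 0.6, -0.0]
width: 1.001
```

```bash
python3 -c "
from plan import *
show([.61,-.135,.29],E(180,0,0),5,.6)"
```

```text
need [ 0.3296 -0.2951  0.0017] [ 0.06 -0.04  4.2 ] dist 0.442 ang 4.2
 {"linear":[0.0395, -0.0354, 0.0002],"delta_rot":[0.01, -0.01, 0.5]}
 {"linear":[0.0791, -0.0708, 0.0004],"delta_rot":[0.01, -0.01, 1.01]}
 {"linear":[0.1186, -0.1062, 0.0006],"delta_rot":[0.02, -0.02, 1.51]}
 {"linear":[0.1582, -0.1416, 0.0008],"delta_rot":[0.03, -0.02, 2.01]}
 {"linear":[0.1977, -0.1771, 0.001],"delta_rot":[0.04, -0.03, 2.52]}
```

{"method": "move_arm", "body": {
  "commands": [
    {"linear":[0.036,-0.033,0],"delta_rot":[0,0,1]},
    {"linear":[0.072,-0.065,0],"delta_rot":[0,0,2]},
    {"linear":[0.108,-0.097,0],"delta_rot":[0,0,3]},
    {"linear":[0.144,-0.13,0],"delta_rot":[0,0,3.6]},
    {"linear":[0.18,-0.162,0],"delta_rot":[0,0,4.2]}
  ]
}}

```text
time_s: 2.35
tcp_pos: [0.4717, -0.277, 0.292]
tcp_rot: [179.9, -0.1, -0.0]
contact_force: [0.3, -0.8, 0.4]
width: 1.003
```

```bash
python3 -c "
from plan import *
show([.61,-.135,.29],E(180,0,0),5,1)"
```

```text
need [ 0.1382 -0.1421  0.002 ] [ 0.07 -0.07 -0.03] dist 0.198 ang 0.1
 {"linear":[0.0276, -0.0284, 0.0004],"delta_rot":[0.01, -0.01, -0.01]}
 {"linear":[0.0553, -0.0568, 0.0008],"delta_rot":[0.03, -0.03, -0.01]}
 {"linear":[0.0829, -0.0852, 0.0012],"delta_rot":[0.04, -0.04, -0.02]}
 {"linear":[0.1106, -0.1137, 0.0016],"delta_rot":[0.06, -0.05, -0.02]}
 {"linear":[0.1382, -0.1421, 0.002],"delta_rot":[0.07, -0.07, -0.03]}
```

{"method": "move_arm", "body": {
  "commands": [
    {"linear":[0.034,-0.035,0],"delta_rot":[0,0,0]},
    {"linear":[0.068,-0.07,0],"delta_rot":[0,0,0]},
    {"linear":[0.102,-0.105,0],"delta_rot":[0,0,0]},
    {"linear":[0.138,-0.142,0],"delta_rot":[0,0,0]},
    {"linear":[0.138,-0.142,0],"delta_rot":[0,0,0]}
  ]
}}

```text
time_s: 2.85
tcp_pos: [0.6132, -0.1308, 0.2919]
tcp_rot: [180.0, -0.2, 0.2]
contact_force: [-0.2, -0.1, -0.5]
width: 1.001
```

```bash
python3 - <<'E'
from h import *
import pickle
c=capture("wrist"); pickle.dump(c,open("c1.pkl","wb")); save(c,"w1")
for k in ["checker","inlet","lane"]:
    print(k,[(np.round(x["position"],1),round(x["conf"],2)) for x in place_of(k,"wrist")])
i=cv2.imread("pics/w1.png"); cv2.imwrite("pics/w1z.png",cv2.resize(i[0:240,180:460],None,fx=2.5,fy=2.5,interpolation=cv2.INTER_CUBIC))
o=get_obs();print(o["time_s"],o["tcp_pos"],o["tcp_rot"])
E
```

```text
checker [(array([319.9, 111.3]), 0.85), (array([348.9, 259.6]), 0.67)]
inlet [(array([321.7, 106.3]), 0.65)]
lane []
3.05 [ 0.60904879 -0.13558191  0.29173722] [ 1.79914854e+02 -2.10647530e-02 -4.21045219e-02]
```

View pics/w1z.png

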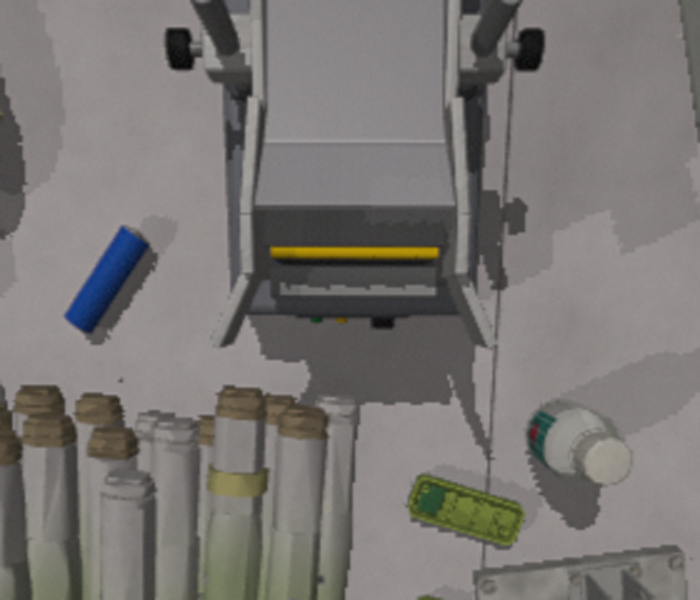

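```bash
python3 - <<'E'
from h import *
import pickle
c=pickle.load(open("c1.pkl","rb"));W=cloud(c);px=c["pixels"].astype(int)
m=(px[...,0]>px[...,2]+60)&(px[...,1]>px[...,2]+40); m[:90]=0;m[112:]=0;m[:,:280]=0;m[:,365:]=0
v,u=np.nonzero(m);p=W[m];print(len(v),u.min(),u.max(),v.min(),v.max());
for a in range(u.min(),u.max()+1,6):
    k=(u>=a)&(u<a+6); print(a,v[k].mean().round(2),np.nanmedian(p[k],0).round(4))
# column profile at middle
for col in (300,322,345):
  print(col)
  for r in range(92,128): print(r,np.nanmedian(W[r,col-3:col+4],0).round(4), px[r,col].tolist())
E
```

```text
268 288 355 99 102
288 100.43 [ 0.7026 -0.1008  0.1251]
294 100.5 [ 0.7021 -0.1067  0.1249]
300 100.5 [ 0.7022 -0.1129  0.1246]
306 100.5 [ 0.7022 -0.1192  0.125 ]
312 100.5 [ 0.7027 -0.126   0.1246]
318 100.5 [ 0.7023 -0.1318  0.1249]
324 100.5 [ 0.7022 -0.138   0.1252]
330 100.5 [ 0.7019 -0.1448  0.125 ]
336 100.5 [ 0.7023 -0.1506  0.125 ]
342 100.5 [ 0.7024 -0.1569  0.1247]
348 100.5 [ 0.7024 -0.1631  0.1252]
354 100.4 [ 0.7029 -0.1668  0.1249]
300
92 [ 0.713  -0.1089  0.0993] [62, 61, 60]
93 [ 0.7119 -0.1088  0.0999] [62, 62, 63]
94 [ 0.7108 -0.1089  0.1   ] [61, 62, 61]
95 [ 0.7098 -0.1088  0.1   ] [61, 61, 60]
96 [ 0.7087 -0.1089  0.1007] [62, 62, 62]
97 [ 0.7076 -0.1089  0.1003] [59, 59, 62]
98 [ 0.7066 -0.1088  0.0992] [82, 70, 40]
99 [ 0.7037 -0.1103  0.1243] [174, 141, 7]
100 [ 0.7027 -0.1104  0.1245] [176, 143, 10]
101 [ 0.7016 -0.1104  0.1255] [154, 124, 10]
102 [ 0.7007 -0.1103  0.1242] [122, 100, 9]
103 [ 0.6998 -0.1103  0.1233] [60, 51, 22]
104 [ 0.6998 -0.1092  0.107 ] [28, 27, 26]
105 [ 0.6997 -0.1079  0.0881] [25, 24, 27]
106 [ 0.7005 -0.1068  0.0522] [49, 49, 50]
1
[... 3335 characters left out ...]

112 [ 0.6915 -0.1594  0.1059] [70, 70, 68]
113 [ 0.6905 -0.1595  0.1056] [75, 73, 73]
114 [ 0.6894 -0.1597  0.1059] [118, 116, 115]
115 [ 0.6883 -0.1596  0.1058] [120, 119, 117]
116 [ 0.6872 -0.1596  0.1062] [120, 118, 116]
117 [ 0.6862 -0.1596  0.1059] [119, 118, 117]
118 [ 0.6851 -0.1598  0.1052] [74, 74, 73]
119 [ 0.6846 -0.1648  0.051 ] [53, 54, 53]
120 [ 0.6833 -0.1647  0.0513] [52, 53, 55]
121 [ 0.682  -0.1647  0.0518] [54, 53, 56]
122 [ 0.6807 -0.1648  0.051 ] [53, 53, 55]
123 [ 0.6795 -0.165   0.0505] [52, 51, 54]
124 [ 0.6782 -0.1649  0.0503] [50, 50, 53]
125 [ 0.6769 -0.1653  0.0473] [48, 47, 49]
126 [ 0.675  -0.1699 -0.0014] [76, 72, 73]
127 [ 0.6735 -0.1697 -0.0009] [88, 83, 84]
```

{"method": "move_arm", "body": {
  "commands": [
    {"linear":[-0.025,-0.035,0],"delta_rot":[0,0,0]},
    {"linear":[-0.05,-0.075,0],"delta_rot":[0,0,0]},
    {"linear":[-0.075,-0.115,0],"delta_rot":[0,0,0]},
    {"linear":[-0.1,-0.155,0],"delta_rot":[0,0,0]},
    {"linear":[-0.125,-0.195,0],"delta_rot":[0,0,0]}
  ]
}}

```text
time_s: 3.55
tcp_pos: [0.4825, 0.0592, 0.2917]
tcp_rot: [179.9, -0.0, -0.2]
contact_force: [0.8, 0.8, -0.5]
width: 1.003
```

{"method": "move_arm", "body": {
  "commands": [
    {"linear":[-0.028,-0.043,0],"delta_rot":[0,0,0]},
    {"linear":[-0.056,-0.086,0],"delta_rot":[0,0,0]},
    {"linear":[-0.084,-0.129,0],"delta_rot":[0,0,0]},
    {"linear":[-0.112,-0.17,0],"delta_rot":[0,0,0]},
    {"linear":[-0.135,-0.205,0],"delta_rot":[0,0,0]}
  ]
}}

```text
time_s: 4.05
tcp_pos: [0.347, 0.2646, 0.2916]
tcp_rot: [179.9, -0.1, -0.4]
contact_force: [1.1, 0.7, -0.8]
width: 1.001
```

```bash
python3 -c "
from plan import *
show([.335,.30,.285],E(180,0,0),2,1)"
```

```text
need [-0.0122 -0.0353  0.0066] [ 0.06 -0.09 -0.35] dist 0.038 ang 0.4
 {"linear":[-0.0061, -0.0176, 0.0033],"delta_rot":[0.03, -0.05, -0.18]}
 {"linear":[-0.0122, -0.0353, 0.0066],"delta_rot":[0.06, -0.09, -0.35]}
```

{"method": "move_arm", "body": {
  "commands": [
    {"linear":[-0.012,-0.035,0.006],"delta_rot":[0,0,-0.3]},
    {"linear":[-0.012,-0.035,0.006],"delta_rot":[0,0,-0.3]},
    {"linear":[-0.012,-0.035,0.006],"delta_rot":[0,0,-0.3]}
  ],
  "fingers": 0.055
}}

```text
time_s: 4.35
tcp_pos: [0.335, 0.299, 0.2856]
tcp_rot: [179.9, -0.1, -0.0]
contact_force: [-0.3, 0.3, -0.1]
width: 0.641
```

```bash
python3 - <<'E'
from h import *
import pickle
c=capture("wrist"); pickle.dump(c,open("c2.pkl","wb")); save(c,"w2")
for k in ["tray","tray_grip","tray_nose","tray_foot"]:
    for x in place_of(k,"wrist"):
        z={"tray":0,"tray_grip":.062,"tray_nose":.019,"tray_foot":0}[k]
        print(k,np.round(x["position"],1),round(x["conf"],2),world(c,*x["position"],z=z).round(4))
o=get_obs();print(o["time_s"],o["tcp_pos"],o["tcp_rot"],o["width"])
E
```

```text
tray [318.7 130.2] 0.91 [0.3902 0.299  0.    ]
tray_grip [313.4 132.4] 0.95 [0.3893 0.3059 0.062 ]
tray_grip [333.1 134.4] 0.22 [0.3868 0.2808 0.062 ]
tray_nose [370.8 135.7] 0.64 [0.3831 0.2247 0.019 ]
tray_foot [350.6 133.9] 0.67 [0.3848 0.2515 0.    ]
tray_foot [368.6 133.5] 0.5 [0.3854 0.2247 0.    ]
4.6 [0.33586314 0.2985678  0.2857    ] [ 1.79935788e+02 -1.02523802e-01 -1.88038196e-01] 0.6490611740167737
```

View pics/w2.png

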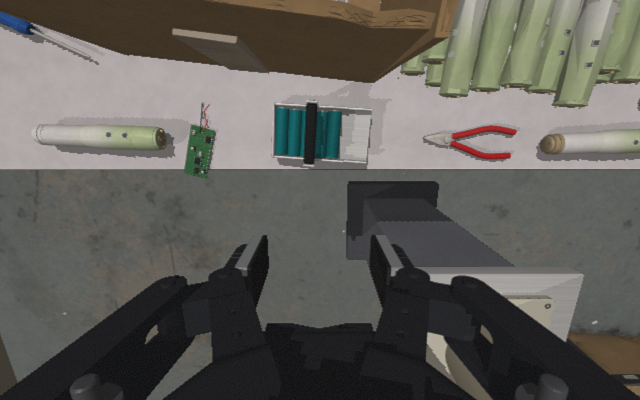

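```bash
python3 - <<'E'
from h import *
import pickle
c=pickle.load(open("c2.pkl","rb"));W=cloud(c);px=c["pixels"].astype(int)
sub=(slice(95,172),slice(268,376))
w=W[sub];b=px[sub].sum(2)
m=(w[...,2]>.065)&(w[...,2]<.078)&(b<160)
p=w[m];print(m.sum(),p.mean(0),p.min(0),p.max(0))
r=cv2.minAreaRect((p[:,:2]*1000).astype(np.float32));print(r)
q=p[:,:2]-p[:,:2].mean(0);d=np.linalg.svd(q,full_matrices=False)[2][0];print(d,np.degrees(np.arctan2(d[1],d[0])))
# tray overall z profile > bench
m2=(w[...,2]>.006)
for z0,z1 in((.014,.035),):
    mm=(w[...,2]>z0)&(w[...,2]<z1); p=w[mm]; print(cv2.minAreaRect((p[:,:2]*1000).astype(np.float32)))
print(np.round(w[38,::4],3))
# teal
t=(px[sub][...,1]>px[sub][...,0]+40); p=w[t];print("cells",p.min(0),p.max(0),np.percentile(p[:,2],[5,50,95]))
i=cv2.imread("pics/w2.png"); cv2.imwrite("pics/w2z.png",cv2.resize(i[90:180,255:385],None,fx=6,fy=6,interpolation=cv2.INTER_CUBIC))
E
```

```text
650 [0.38857356 0.31030438 0.07010989] [0.35110849 0.30247329 0.06581889] [0.42432064 0.31814544 0.07269227]
((387.6739501953125, 310.5191650390625), (13.790327072143555, 73.2457275390625), 86.58837127685547)
[-0.99829967  0.0582903 ] 176.65831757544908
((387.0258483886719, 296.60589599609375), (137.03021240234375, 75.81417846679688), 86.4964599609375)
[[ 0.386  0.375 -0.003]
 [ 0.387  0.365  0.024]
 [ 0.387  0.359  0.022]
 [ 0.387  0.353  0.026]
 [ 0.387  0.348  0.024]
 [ 0.387  0.342  0.023]
 [ 0.387  0.336  0.028]
 [ 0.387  0.331  0.028]
 [ 0.387  0.326  0.022]
 [ 0.387  0.319  0.029]
 [ 0.389  0.313  0.07 ]
 [ 0.389  0.308  0.069]
 [ 0.387  0.303  0.031]
 [ 0.387  0.297  0.034]
 [ 0.387  0.292  0.03 ]
 [ 0.387  0.286  0.032]
 [ 0.387  0.281  0.034]
 [ 0.387  0.275  0.034]
 [ 0.387  0.269  0.018]
 [ 0.387  0.263  0.017]
 [ 0.387  0.257  0.018]
 [ 0.387  0.252  0.019]
 [ 0.387  0.246  0.02 ]
 [ 0.387  0.241  0.021]
 [ 0.387  0.235  0.02 ]
 [ 0.387  0.229  0.02 ]
 [ 0.386  0.22   0.   ]]
cells [nan nan nan] [nan nan nan] [nan nan nan]
```

View pics/w2z.png

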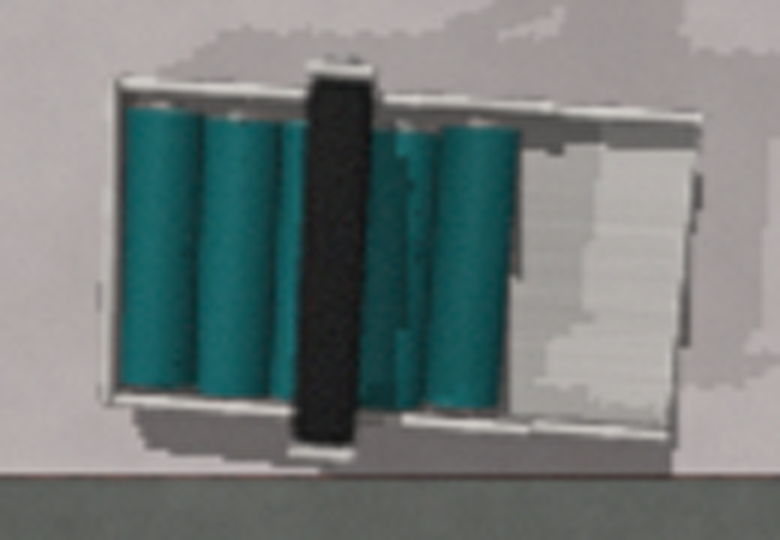

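```bash
python3 -c "
from plan import *
R=E(180,-8,-3.3); g=np.array([.383,.3106,.063]); t=g+.019*R.apply([0,0,1]); print(t)
show(t+[0,0,.08],R,5,1)"
```

```text
[0.3856399  0.31044778 0.04418491]
need [ 0.0494 -0.0122  0.1616] [-0.16  7.89  3.11] dist 0.169 ang 8.5
 {"linear":[0.0099, -0.0024, 0.0323],"delta_rot":[-0.03, 1.58, 0.62]}
 {"linear":[0.0198, -0.0049, 0.0646],"delta_rot":[-0.06, 3.16, 1.24]}
 {"linear":[0.0297, -0.0073, 0.097],"delta_rot":[-0.09, 4.74, 1.87]}
 {"linear":[0.0396, -0.0098, 0.1293],"delta_rot":[-0.12, 6.32, 2.49]}
 {"linear":[0.0494, -0.0122, 0.1616],"delta_rot":[-0.16, 7.89, 3.11]}
```

{"method": "move_arm", "body": {
  "commands": [
    {"linear":[0.014,-0.003,0.03],"delta_rot":[0,2.5,1]},
    {"linear":[0.03,-0.007,0.065],"delta_rot":[0,5,2]},
    {"linear":[0.042,-0.01,0.1],"delta_rot":[0,7,2.6]},
    {"linear":[0.0494,-0.0122,0.135],"delta_rot":[0,7.9,3.1]},
    {"linear":[0.0494,-0.0122,0.1616],"delta_rot":[0,7.9,3.1]}
  ]
}}

```text
time_s: 5.1
tcp_pos: [0.3862, 0.3096, 0.1225]
tcp_rot: [-179.9, -8.0, -3.4]
contact_force: [-1.0, -1.0, -0.7]
width: 0.648
```

```bash
python3 -c "
from plan import *
R=E(180,-8,-3.3); g=np.array([.383,.3106,.063]); t=g+.019*R.apply([0,0,1]); print(t)
show(t,R,5,1)"
```

```text
[0.3856399  0.31044778 0.04418491]
need [-0.0115 -0.0007  0.0775] [-0.12  0.   -0.1 ] dist 0.078 ang 0.2
 {"linear":[-0.0023, -0.0001, 0.0155],"delta_rot":[-0.02, 0.0, -0.02]}
 {"linear":[-0.0046, -0.0003, 0.031],"delta_rot":[-0.05, 0.0, -0.04]}
 {"linear":[-0.0069, -0.0004, 0.0465],"delta_rot":[-0.07, 0.0, -0.06]}
 {"linear":[-0.0092, -0.0005, 0.062],"delta_rot":[-0.1, 0.0, -0.08]}
 {"linear":[-0.0115, -0.0007, 0.0775],"delta_rot":[-0.12, 0.0, -0.1]}
```

{"method": "move_arm", "body": {
  "commands": [
    {"linear":[-0.003,-0.0007,0.02],"delta_rot":[0,0,0]},
    {"linear":[-0.006,-0.0007,0.04],"delta_rot":[0,0,0]},
    {"linear":[-0.009,-0.0007,0.06],"delta_rot":[0,0,0]},
    {"linear":[-0.0115,-0.0007,0.0775],"delta_rot":[0,0,0]},
    {"linear":[-0.0115,-0.0007,0.0775],"delta_rot":[0,0,0]}
  ]
}}

```text
time_s: 5.6
tcp_pos: [0.3851, 0.3088, 0.0424]
tcp_rot: [180.0, -7.8, -3.5]
contact_force: [-0.2, 0.1, 0.5]
width: 0.643
```

```bash
python3 - <<'E'
from h import *
c=capture("wrist"); save(c,"w3"); import pickle; pickle.dump(c,open("c3.pkl","wb"))
o=get_obs();print(o["time_s"],o["tcp_pos"],o["tcp_rot"],o["contact_force"])
for x in place_of("tray_grip","wrist"): print(np.round(x["position"],1),round(x["conf"],2),world(c,*x["position"],z=.062).round(4))
E
```

```text
5.65 [0.38555433 0.30938744 0.04343981] [-179.96465128   -7.90279162   -3.46453998] [ 0.39902045 -0.08864785  0.1063037 ]
[315.8 254.6] 0.89 [0.3881 0.3108 0.062 ]
```

View pics/w3.png

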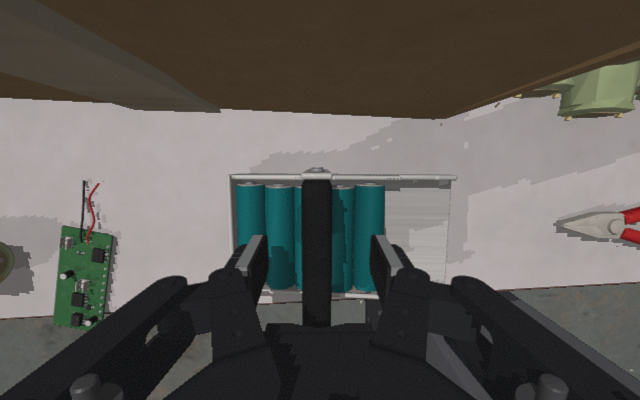

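{"method": "move_arm", "body": {
  "commands": [
    {"linear":[0,-0.001,-0.0005],"delta_rot":[0,0,0]},
    {"linear":[0,-0.001,-0.0005],"delta_rot":[0,0,0]},
    {"linear":[0,-0.001,-0.0005],"delta_rot":[0,0,0]},
    {"linear":[0,-0.001,-0.0005],"delta_rot":[0,0,0]},
    {"linear":[0,-0.001,-0.0005],"delta_rot":[0,0,0]}
  ],
  "fingers": 0.0
}}

```text
time_s: 6.2
tcp_pos: [0.3864, 0.311, 0.0456]
tcp_rot: [-179.9, -8.0, -3.5]
contact_force: [0.1, -3.4, 7.8]
width: 0.149
```

```bash
python3 - <<'E'
from h import *
o=get_obs();print(o["time_s"],o["tcp_pos"],o["tcp_rot"],o["contact_force"],o["moment"],o["width"])
E
```

```text
6.2 [0.3863624  0.31097059 0.04564835] [-179.86721016   -8.0286375    -3.47527025] [ 0.10182519 -3.41798578  7.78553873] [-0.42292074  0.00865751 -0.09763534] 0.14941600214688788
```

```bash
cat >> plan.py <<'E'
P0=np.array([0.3864,0.3110,0.0456]); R0=E(-179.87,-8.03,-3.475)
TRAY0=np.array([0.3873,0.2985,0.]); YAW0=-93.475
RT0=Ro.from_euler("z",YAW0,degrees=True)
# grip in tool frame
g0=TRAY0+RT0.apply([-.012,0,.062]); gt=R0.inv().apply(g0-P0)
if __name__=="plan": pass
gt_meas=gt.copy(); gt[1]=0.0
RTt=R0.inv()*RT0   # tray rot in tool frame
def tcp_for(point_tray,world_pos,yaw,pitch,roll=0):
    """tool pose that brings tray point (tray coords) to world_pos"""
    RT=Ro.from_euler("ZYX",[yaw,pitch,roll],degrees=True)
    R=RT*RTt.inv()
    grip=np.array(world_pos)+RT.apply(np.array([-.012,0,.062])-np.array(point_tray))
    return grip-R.apply(gt),R
def tray_now():
    P,Q,o=cur(); RT=Q*RTt; g=P+Q.apply(gt)
    org=g-RT.apply([-.012,0,.062]); nose=org+RT.apply([.071,0,.019]); return org,nose,RT.as_euler("ZYX",degrees=True),o
GRIP=[-.012,0,.062]; NOSE=[.071,0,.019]
def tshow(pt,w,yaw,pitch,n=5,frac=1.0,roll=0):
    p,R=tcp_for(pt,w,yaw,pitch,roll); show(p,R,n,frac)
E
python3 -c "
from plan import *
print(gt_meas,RTt.as_euler('ZYX',degrees=True)); print(tray_now()[:3])
show(P0+[0,0,.02],R0,1)
tshow(GRIP,[.388,.3104,.19],-93.4,-6)"
```

```text
[ 0.00393071  0.00038614 -0.01600879] [9.0000e+01 1.3000e-01 1.7197e+02]
(array([3.87284757e-01, 2.98858287e-01, 4.85950784e-05]), array([0.38298178, 0.22798788, 0.01904517]), array([-9.34748806e+01,  2.76249037e-03, -1.36249555e-03]))
need [ 0.0028 -0.0001 -0.0198] [-0.  0. -0.] dist 0.02 ang 0.0
 {"linear":[0.0028, -0.0001, -0.0198],"delta_rot":[-0.0, 0.0, -0.0]}
need [ 0.0179  0.0019 -0.1268] [-5.93  0.   -0.91] dist 0.128 ang 6.0
 {"linear":[0.0036, 0.0004, -0.0254],"delta_rot":[-1.19, 0.0, -0.18]}
 {"linear":[0.0072, 0.0007, -0.0507],"delta_rot":[-2.37, 0.0, -0.37]}
 {"linear":[0.0107, 0.0011, -0.0761],"delta_rot":[-3.56, 0.0, -0.55]}
 {"linear":[0.0143, 0.0015, -0.1014],"delta_rot":[-4.75, 0.0, -0.73]}
 {"linear":[0.0179, 0.0019, -0.1268],"delta_rot":[-5.93, 0.0, -0.91]}
```

{"method": "move_arm", "body": {
  "commands": [
    {"linear":[0,0,-0.005],"delta_rot":[0,0,0]},
    {"linear":[0.0015,0,-0.01],"delta_rot":[0,0,0]},
    {"linear":[0.002,0,-0.015],"delta_rot":[0,0,0]},
    {"linear":[0.003,0,-0.02],"delta_rot":[0,0,0]},
    {"linear":[0.003,0,-0.02],"delta_rot":[0,0,0]}
  ]
}}

```text
time_s: 6.7
tcp_pos: [0.3869, 0.3112, 0.0666]
tcp_rot: [-179.8, -8.1, -3.5]
contact_force: [0.2, -0.6, -6.4]
width: 0.149
```

```bash
python3 -c "
from plan import *
c=capture('wrist'); save(c,'w4'); import pickle; pickle.dump(c,open('c4.pkl','wb'))
a=tray_now();print(a[:3]);o=a[3];print(o['time_s'],o['contact_force'],o['moment'],o['width'])
tshow(GRIP,[.388,.3104,.20],-93.4,-6)"
```

```text
(array([0.38765248, 0.29905553, 0.02067108]), array([0.38334173, 0.22817393, 0.03962407]), array([-9.34720142e+01,  3.79274184e-02,  3.06871910e-02]))
6.75 [-0.68770612  0.06890825 -6.16786611] [0.05407281 0.21032452 0.06666673] 0.15134461247798264
need [ 0.0162  0.002  -0.1163] [-5.97 -0.03 -0.92] dist 0.117 ang 6.0
 {"linear":[0.0032, 0.0004, -0.0233],"delta_rot":[-1.19, -0.01, -0.18]}
 {"linear":[0.0065, 0.0008, -0.0465],"delta_rot":[-2.39, -0.01, -0.37]}
 {"linear":[0.0097, 0.0012, -0.0698],"delta_rot":[-3.58, -0.02, -0.55]}
 {"linear":[0.0129, 0.0016, -0.093],"delta_rot":[-4.77, -0.02, -0.73]}
 {"linear":[0.0162, 0.002, -0.1163],"delta_rot":[-5.97, -0.03, -0.92]}
```

View pics/w4.png

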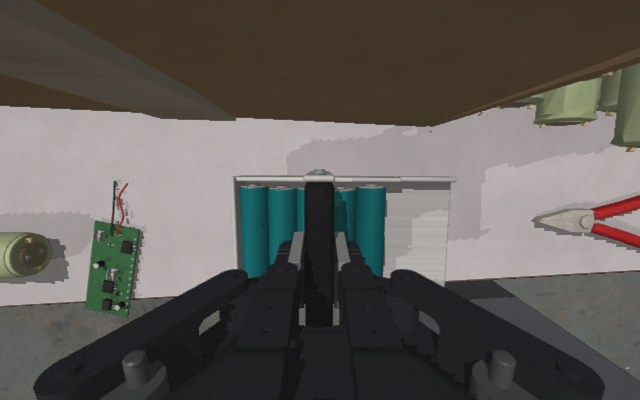

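{"method": "move_arm", "body": {
  "commands": [
    {"linear":[0.002,0,-0.015],"delta_rot":[-1,0,0]},
    {"linear":[0.006,0.001,-0.04],"delta_rot":[-2.4,0,-0.3]},
    {"linear":[0.01,0.001,-0.07],"delta_rot":[-4,0,-0.5]},
    {"linear":[0.014,0.002,-0.1],"delta_rot":[-5,0,-0.7]},
    {"linear":[0.0175,0.002,-0.125],"delta_rot":[-6,0,-0.9]}
  ]
}}

```text
time_s: 7.25
tcp_pos: [0.3861, 0.3087, 0.1937]
tcp_rot: [174.0, -8.0, -2.6]
contact_force: [0.5, -0.1, -6.4]
width: 0.156
```

```bash
python3 -c "
from plan import *
a=tray_now();print(a[:3])
tshow(GRIP,[.395,.16,.225],-86,-6)"
```

```text
(array([0.38679851, 0.29186037, 0.14961406]), array([0.38269452, 0.22338216, 0.17599381]), array([-9.34217879e+01, -6.05204146e+00,  2.86145375e-02]))
need [0.016  0.1505 0.0028] [ 1.08  0.73 -7.3 ] dist 0.151 ang 7.4
 {"linear":[0.0032, 0.0301, 0.0006],"delta_rot":[0.22, 0.15, -1.46]}
 {"linear":[0.0064, 0.0602, 0.0011],"delta_rot":[0.43, 0.29, -2.92]}
 {"linear":[0.0096, 0.0903, 0.0017],"delta_rot":[0.65, 0.44, -4.38]}
 {"linear":[0.0128, 0.1204, 0.0023],"delta_rot":[0.87, 0.59, -5.84]}
 {"linear":[0.016, 0.1505, 0.0028],"delta_rot":[1.08, 0.73, -7.3]}
```

{"method": "move_arm", "body": {
  "commands": [
    {"linear":[0.002,0.02,0],"delta_rot":[0.2,0,-1]},
    {"linear":[0.005,0.05,0.001],"delta_rot":[0.4,0.2,-2.5]},
    {"linear":[0.009,0.08,0.001],"delta_rot":[0.6,0.4,-4]},
    {"linear":[0.012,0.11,0.002],"delta_rot":[0.8,0.5,-5.5]},
    {"linear":[0.015,0.14,0.002],"delta_rot":[1,0.7,-7]}
  ]
}}

```text
time_s: 7.75
tcp_pos: [0.3924, 0.1676, 0.208]
tcp_rot: [174.0, -7.9, 4.6]
contact_force: [-0.3, 0.5, -5.5]
width: 0.151
```

```bash
python3 -c "
from plan import *
a=tray_now();print(a[:3])
tshow(GRIP,[.43,.04,.225],-64,-6)"
```

```text
(array([0.39509032, 0.1509504 , 0.16391733]), array([0.39961382, 0.08249789, 0.1902952 ]), array([-8.62315018e+01, -6.05046738e+00, -4.42048802e-02]))
need [0.0262 0.1313 0.0167] [  3.13   2.33 -21.89] dist 0.135 ang 22.2
 {"linear":[0.0052, 0.0263, 0.0033],"delta_rot":[0.63, 0.47, -4.38]}
 {"linear":[0.0105, 0.0525, 0.0067],"delta_rot":[1.25, 0.93, -8.76]}
 {"linear":[0.0157, 0.0788, 0.01],"delta_rot":[1.88, 1.4, -13.13]}
 {"linear":[0.0209, 0.1051, 0.0134],"delta_rot":[2.5, 1.86, -17.51]}
 {"linear":[0.0262, 0.1313, 0.0167],"delta_rot":[3.13, 2.33, -21.89]}
```

{"method": "move_arm", "body": {
  "commands": [
    {"linear":[0.005,0.026,0.003],"delta_rot":[0.6,0.5,-4.4]},
    {"linear":[0.0105,0.0525,0.007],"delta_rot":[1.25,0.9,-8.8]},
    {"linear":[0.016,0.079,0.01],"delta_rot":[1.9,1.4,-13]},
    {"linear":[0.021,0.105,0.013],"delta_rot":[2.5,1.9,-17.5]},
    {"linear":[0.026,0.131,0.017],"delta_rot":[3.1,2.3,-22]}
  ]
}}

```text
time_s: 8.25
tcp_pos: [0.4286, 0.0369, 0.2081]
tcp_rot: [174.0, -7.9, 27.1]
contact_force: [0.0, 0.7, -6.4]
width: 0.152
```

```bash
python3 -c "
from plan import *
a=tray_now();print(a[:3])
tshow(GRIP,[.50,-.05,.225],-37,-6)"
```

```text
(array([0.43739839, 0.02257442, 0.16402158]), array([ 0.46782047, -0.03892325,  0.19037561]), array([-63.70299402,  -6.03057733,  -0.08660668]))
need [0.0231 0.1113 0.0142] [  3.72   2.82 -26.3 ] dist 0.115 ang 26.7
 {"linear":[0.0046, 0.0223, 0.0028],"delta_rot":[0.74, 0.56, -5.26]}
 {"linear":[0.0092, 0.0445, 0.0057],"delta_rot":[1.49, 1.13, -10.52]}
 {"linear":[0.0138, 0.0668, 0.0085],"delta_rot":[2.23, 1.69, -15.78]}
 {"linear":[0.0184, 0.089, 0.0114],"delta_rot":[2.98, 2.26, -21.04]}
 {"linear":[0.0231, 0.1113, 0.0142],"delta_rot":[3.72, 2.82, -26.3]}
```

{"method": "move_arm", "body": {
  "commands": [
    {"linear":[0.0046,0.022,0.003],"delta_rot":[0.75,0.55,-5.3]},
    {"linear":[0.009,0.0445,0.0055],"delta_rot":[1.5,1.1,-10.5]},
    {"linear":[0.014,0.067,0.0085],"delta_rot":[2.2,1.7,-15.8]},
    {"linear":[0.0185,0.089,0.0115],"delta_rot":[3,2.25,-21]},
    {"linear":[0.023,0.111,0.014],"delta_rot":[3.7,2.8,-26.3]}
  ]
}}

```text
time_s: 8.75
tcp_pos: [0.4998, -0.0529, 0.2083]
tcp_rot: [174.1, -7.9, 54.0]
contact_force: [-0.2, 0.1, -5.9]
width: 0.15
```

```bash
python3 -c "
from plan import *
a=tray_now();print(a[:3])
tshow(GRIP,[.56,-.115,.225],-13,-6)"
```

```text
(array([ 0.51413984, -0.06164964,  0.1641977 ]), array([ 0.56913711, -0.10273869,  0.19044634]), array([-36.78319719,  -5.94258765,  -0.07009077]))
need [-0.0156  0.0872  0.0064] [  3.23   2.49 -23.44] dist 0.089 ang 23.8
 {"linear":[-0.0031, 0.0174, 0.0013],"delta_rot":[0.65, 0.5, -4.69]}
 {"linear":[-0.0062, 0.0349, 0.0026],"delta_rot":[1.29, 1.0, -9.38]}
 {"linear":[-0.0093, 0.0523, 0.0038],"delta_rot":[1.94, 1.49, -14.06]}
 {"linear":[-0.0125, 0.0697, 0.0051],"delta_rot":[2.59, 1.99, -18.75]}
 {"linear":[-0.0156, 0.0872, 0.0064],"delta_rot":[3.23, 2.49, -23.44]}
```

{"method": "move_arm", "body": {
  "commands": [
    {"linear":[-0.003,0.017,0.001],"delta_rot":[0.65,0.5,-4.7]},
    {"linear":[-0.006,0.035,0.0026],"delta_rot":[1.3,1,-9.4]},
    {"linear":[-0.009,0.052,0.004],"delta_rot":[1.9,1.5,-14]},
    {"linear":[-0.0125,0.07,0.005],"delta_rot":[2.6,2,-18.7]},
    {"linear":[-0.0156,0.087,0.0064],"delta_rot":[3.2,2.5,-23.4]}
  ]
}}

```text
time_s: 9.25
tcp_pos: [0.5609, -0.1175, 0.2079]
tcp_rot: [174.1, -8.0, 78.0]
contact_force: [0.3, -0.2, -6.6]
width: 0.152
```

```bash
python3 -c "
from plan import *
a=tray_now();print(a[:3])
tshow(NOSE,[.685,-.1335,.165],.3,-5)"
```

```text
(array([ 0.57752874, -0.11962549,  0.16380814]), array([ 0.64446091, -0.13488408,  0.19006191]), array([-1.28433721e+01, -5.94685674e+00, -3.87379920e-03]))
need [-0.0127  0.0395  0.0263] [  2.76   1.23 -12.83] dist 0.049 ang 13.2
 {"linear":[-0.0025, 0.0079, 0.0053],"delta_rot":[0.55, 0.25, -2.57]}
 {"linear":[-0.0051, 0.0158, 0.0105],"delta_rot":[1.1, 0.49, -5.13]}
 {"linear":[-0.0076, 0.0237, 0.0158],"delta_rot":[1.66, 0.74, -7.7]}
 {"linear":[-0.0102, 0.0316, 0.021],"delta_rot":[2.21, 0.98, -10.26]}
 {"linear":[-0.0127, 0.0395, 0.0263],"delta_rot":[2.76, 1.23, -12.83]}
```

{"method": "move_arm", "body": {
  "commands": [
    {"linear":[-0.0025,0.008,0.005],"delta_rot":[0.5,0.25,-2.6]},
    {"linear":[-0.005,0.016,0.01],"delta_rot":[1.1,0.5,-5.1]},
    {"linear":[-0.0076,0.024,0.015],"delta_rot":[1.6,0.7,-7.7]},
    {"linear":[-0.01,0.032,0.02],"delta_rot":[2.2,1,-10.3]},
    {"linear":[-0.0127,0.0395,0.0263],"delta_rot":[2.75,1.2,-12.8]}
  ]
}}

```text
time_s: 9.75
tcp_pos: [0.5997, -0.1358, 0.1833]
tcp_rot: [175.2, -8.0, 91.1]
contact_force: [0.6, 0.4, -6.6]
width: 0.15
```

{"method": "move_arm", "body": {
  "commands": [
    {"linear":[0,0,0],"delta_rot":[0,0,0]}
  ]
}}

```text
time_s: 9.85
tcp_pos: [0.5998, -0.1361, 0.1819]
tcp_rot: [175.3, -8.0, 91.1]
contact_force: [-0.3, 0.6, -7.0]
width: 0.152
```

```bash
python3 -c "
from plan import *
import pickle
c=capture('wrist'); s=capture('scene'); save(c,'w5'); save(s,'s5'); pickle.dump((c,s),open('c5.pkl','wb'))
a=tray_now();print(a[:3],a[3]['time_s'])
i=cv2.imread('pics/s5.png'); cv2.imwrite('pics/s5z.png',cv2.resize(i[80:200,270:430],None,fx=5,fy=5,interpolation=cv2.INTER_CUBIC))"
```

```text
(array([ 0.61460902, -0.13380471,  0.13794659]), array([ 0.68377129, -0.13339813,  0.16281455]), array([ 3.35578981e-01, -4.79458908e+00, -4.50445340e-03])) 9.95
```

View pics/w5.png

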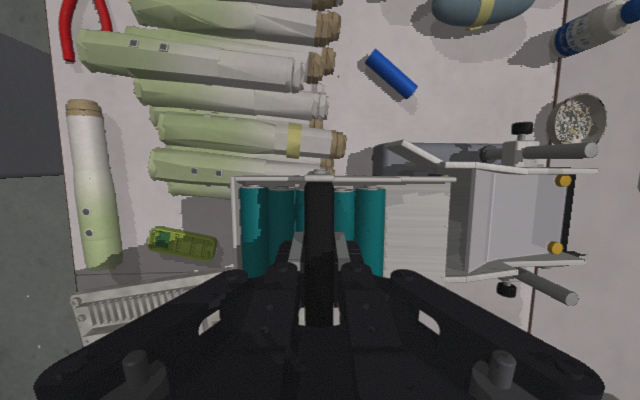

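View pics/s5z.png

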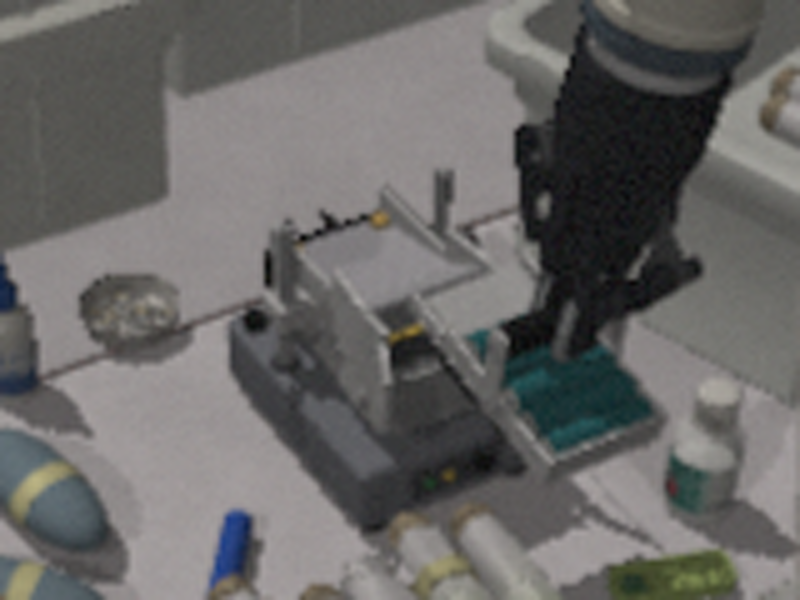

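```bash
python3 - <<'E'
from h import *
import pickle
c,s=pickle.load(open("c5.pkl","rb"));W=cloud(c);px=c["pixels"]
for col in (395,410,425,440,448):
    print("col",col)
    for r in list(range(172,186))+list(range(262,286)): print("  ",r,W[r,col].round(4),px[r,col].tolist())
E
python3 -c "
import cv2
i=cv2.imread('pics/w5.png'); cv2.imwrite('pics/w5z.png',cv2.resize(i[130:310,370:600],None,fx=3.4,fy=3.4,interpolation=cv2.INTER_CUBIC))"
```

```text
col 395
   172 [ 0.6887 -0.098   0.0517] [61, 61, 64]
   173 [ 0.689  -0.0991  0.051 ] [62, 62, 64]
   174 [ 0.6889 -0.1001  0.0512] [61, 62, 65]
   175 [ 0.6893 -0.1012  0.0504] [64, 63, 65]
   176 [ 0.6486 -0.0966  0.1628] [102, 99, 98]
   177 [ 0.6451 -0.0967  0.1725] [112, 108, 107]
   178 [ 0.645  -0.0973  0.1727] [156, 153, 150]
   179 [ 0.6448 -0.0978  0.1735] [171, 167, 165]
   180 [ 0.6447 -0.0984  0.1737] [158, 154, 150]
   181 [ 0.6452 -0.099   0.1724] [129, 125, 122]
   182 [ 0.6453 -0.0996  0.1723] [87, 85, 86]
   183 [ 0.6503 -0.1013  0.1585] [79, 77, 76]
   184 [ 0.6505 -0.1019  0.1582] [83, 82, 81]
   185 [ 0.6505 -0.1026  0.1581] [138, 135, 132]
   262 [ 0.6528 -0.1536  0.1581] [151, 148, 144]
   263 [ 0.6522 -0.1537  0.1598] [152, 149, 146]
   264 [ 0.6529 -0.1551  0.158 ] [153, 150, 147]
   265 [ 0.6528 -0.1556  0.1584] [155, 154, 151]
   266 [ 0.6528 -0.1562  0.1586] [154, 151, 149]
   267 [ 0.6526 -0.1567  0.1589] [154, 150, 147]
   268 [ 0.653  -0.1578  0.1581] [155, 151, 149]
   269 [ 0.6524 -0.1578  0.1597] [149, 146, 141]
   270 [ 0.6256 -0.1295  0.2307] [78,
[... 7264 characters left out ...]
0.1282] [97, 95, 92]
   272 [ 0.7061 -0.173   0.1308] [96, 93, 92]
   273 [ 0.7045 -0.1727  0.1335] [95, 93, 92]
   274 [ 0.7033 -0.1726  0.1357] [94, 93, 90]
   275 [ 0.7022 -0.1725  0.1376] [82, 80, 78]
   276 [ 0.7015 -0.1727  0.139 ] [97, 95, 93]
   277 [ 0.7013 -0.1733  0.1394] [151, 148, 146]
   278 [ 0.7011 -0.174   0.1398] [166, 161, 159]
   279 [ 0.701  -0.1746  0.1401] [165, 162, 160]
   280 [ 0.7013 -0.1755  0.1397] [164, 162, 157]
   281 [ 0.7007 -0.1759  0.1407] [160, 157, 154]
   282 [ 0.7019 -0.1775  0.1389] [146, 143, 139]
   283 [ 7.845e-01 -2.432e-01  1.000e-04] [148, 142, 142]
   284 [ 0.7846 -0.2446 -0.    ] [147, 141, 140]
   285 [ 0.7858 -0.2469 -0.0018] [149, 142, 141]
```

View pics/w5z.png

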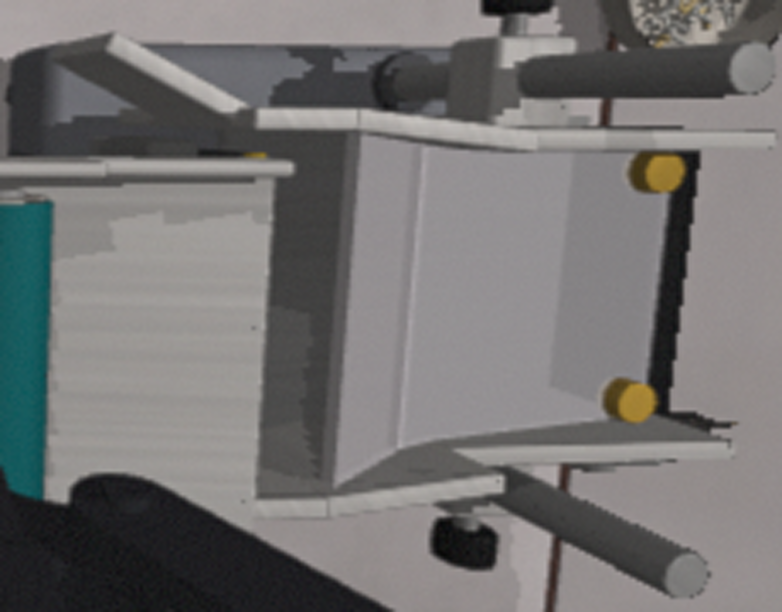

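```bash
python3 - <<'E'
from h import *
import pickle
c,s=pickle.load(open("c5.pkl","rb"));c1=pickle.load(open("c1.pkl","rb"))
for n,cc in(("c5",c),("c1",c1)):
    W=cloud(cc).reshape(-1,3)
    for a,b in((.665,.675),(.68,.69),(.69,.70),(.70,.71),(.71,.72)):
        for sg,(l,h) in(("L",(-.1,-.06)),("R",(-.20,-.16))):
            m=(W[:,0]>a)&(W[:,0]<b)&(W[:,2]>.127)&(W[:,2]<.15)&(W[:,1]>l)&(W[:,1]<h)
            if m.sum()>2: print(n,a,sg,m.sum(),"y",W[m,1].min().round(4),W[m,1].max().round(4),"z",np.median(W[m,2]).round(4),W[m,2].max().round(4))
E
```

```text
c5 0.665 L 114 y -0.0814 -0.0722 z 0.1314 0.1331
c5 0.68 L 114 y -0.0892 -0.0799 z 0.1313 0.1332
c5 0.69 L 151 y -0.0915 -0.0841 z 0.1384 0.1413
c5 0.69 R 14 y -0.1772 -0.1724 z 0.1397 0.1408
c5 0.7 L 101 y -0.0919 -0.0869 z 0.1395 0.1408
c5 0.7 R 143 y -0.1778 -0.1721 z 0.1389 0.141
c5 0.71 L 143 y -0.1 -0.0875 z 0.1392 0.1412
c5 0.71 R 225 y -0.1778 -0.16 z 0.1354 0.1416
c1 0.665 L 58 y -0.081 -0.072 z 0.1316 0.1337
c1 0.665 R 60 y -0.1929 -0.1835 z 0.1315 0.1334
c1 0.68 L 58 y -0.0889 -0.0792 z 0.1314 0.1328
c1 0.68 R 58 y -0.1853 -0.1761 z 0.1315 0.1331
c1 0.69 L 72 y -0.0921 -0.0847 z 0.1385 0.1411
c1 0.69 R 66 y -0.1809 -0.1727 z 0.1384 0.1416
c1 0.7 L 68 y -0.092 -0.0873 z 0.1393 0.1414
c1 0.7 R 69 y -0.1778 -0.1727 z 0.1391 0.141
c1 0.71 L 88 y -0.0993 -0.0875 z 0.1387 0.1413
c1 0.71 R 99 y -0.1778 -0.1601 z 0.1387 0.1412
```

```bash
python3 -c "
from plan import *
tshow(NOSE,[.7075,-.132,.145],.3,-2)"
```

```text
need [-0.0009  0.0236  0.0157] [2.76 0.   0.43] dist 0.028 ang 2.8
 {"linear":[-0.0002, 0.0047, 0.0031],"delta_rot":[0.55, 0.0, 0.09]}
 {"linear":[-0.0004, 0.0094, 0.0063],"delta_rot":[1.1, 0.0, 0.17]}
 {"linear":[-0.0005, 0.0142, 0.0094],"delta_rot":[1.66, 0.0, 0.26]}
 {"linear":[-0.0007, 0.0189, 0.0126],"delta_rot":[2.21, 0.0, 0.34]}
 {"linear":[-0.0009, 0.0236, 0.0157],"delta_rot":[2.76, 0.0, 0.43]}
```

{"method": "move_arm", "body": {
  "commands": [
    {"linear":[0,0.006,0.002],"delta_rot":[0.5,0,0.1]},
    {"linear":[0,0.012,0.005],"delta_rot":[1.1,0,0.2]},
    {"linear":[-0.0005,0.018,0.008],"delta_rot":[1.7,0,0.3]},
    {"linear":[-0.001,0.022,0.012],"delta_rot":[2.2,0,0.4]},
    {"linear":[-0.001,0.0236,0.0155],"delta_rot":[2.7,0,0.4]}
  ]
}}

```text
time_s: 10.45
tcp_pos: [0.6243, -0.1341, 0.1685]
tcp_rot: [178.1, -8.0, 90.6]
contact_force: [-0.1, -0.5, -6.7]
width: 0.146
```

```bash
python3 -c "
from plan import *
a=tray_now();print(a[:3],a[3]['time_s'],a[3]['contact_force'],a[3]['moment'])
tshow(NOSE,[.7075,-.132,.128],.3,2)"
```

```text
(array([ 0.63793077, -0.13242277,  0.12335805]), array([ 0.70820787, -0.13201626,  0.14487466]), array([ 0.32822471, -2.04101982, -0.01180096])) 10.45 [-0.11286385 -0.48697037 -6.67796303] [-0.27282548  0.13249175  0.02441894]
need [-0.0015  0.0008  0.011 ] [4.   0.01 0.59] dist 0.011 ang 4.0
 {"linear":[-0.0003, 0.0002, 0.0022],"delta_rot":[0.8, 0.0, 0.12]}
 {"linear":[-0.0006, 0.0003, 0.0044],"delta_rot":[1.6, 0.01, 0.24]}
 {"linear":[-0.0009, 0.0005, 0.0066],"delta_rot":[2.4, 0.01, 0.36]}
 {"linear":[-0.0012, 0.0006, 0.0088],"delta_rot":[3.2, 0.01, 0.47]}
 {"linear":[-0.0015, 0.0008, 0.011],"delta_rot":[4.0, 0.01, 0.59]}
```

{"method": "move_arm", "body": {
  "commands": [
    {"linear":[0,0,0.002],"delta_rot":[0.8,0,0.1]},
    {"linear":[-0.0006,0,0.0044],"delta_rot":[1.6,0,0.2]},
    {"linear":[-0.001,0.0005,0.0066],"delta_rot":[2.4,0,0.4]},
    {"linear":[-0.0012,0.0006,0.0088],"delta_rot":[3.2,0,0.5]},
    {"linear":[-0.0015,0.0008,0.011],"delta_rot":[4,0,0.6]}
  ]
}}

```text
time_s: 10.95
tcp_pos: [0.6255, -0.1341, 0.1573]
tcp_rot: [-177.8, -8.0, 90.0]
contact_force: [-0.4, 0.1, -5.9]
width: 0.15
```

```bash
python3 -c "
from plan import *
import pickle
c=capture('wrist'); s=capture('scene'); save(c,'w6'); save(s,'s6'); pickle.dump((c,s),open('c6.pkl','wb'))
a=tray_now();print(a[:3],a[3]['time_s'],a[3]['contact_force'])
i=cv2.imread('pics/w6.png'); cv2.imwrite('pics/w6z.png',cv2.resize(i[130:310,370:600],None,fx=3.4,fy=3.4,interpolation=cv2.INTER_CUBIC))
W=cloud(c); 
for r in range(174,184): print(r,[W[r,k].round(4).tolist() for k in (410,430,450)])
tshow(NOSE,[.7075,-.132,.115],.3,3)"
```

```text
(array([ 0.63602574, -0.13236934,  0.11107345]), array([ 0.70765751, -0.1319927 ,  0.12752784]), array([ 0.2981597 ,  2.04493771, -0.01166647])) 11.05 [-0.43974184  0.76000241 -5.92597157]
174 [[0.6912, -0.095, 0.0963], [0.7215, -0.0967, 0.0519], [0.72, -0.0947, 0.0972]]
175 [[0.6887, -0.0953, 0.1052], [0.7216, -0.0976, 0.0516], [0.7197, -0.0954, 0.0979]]
176 [[0.6815, -0.0948, 0.1305], [0.6936, -0.0947, 0.1312], [0.72, -0.0962, 0.0974]]
177 [[0.6798, -0.0951, 0.1365], [0.6914, -0.095, 0.1373], [0.703, -0.0949, 0.1376]]
178 [[0.68, -0.0958, 0.1359], [0.6911, -0.0955, 0.1382], [0.7025, -0.0954, 0.139]]
179 [[0.6797, -0.0963, 0.1372], [0.6914, -0.0962, 0.1377], [0.7023, -0.096, 0.1396]]
180 [[0.6797, -0.0969, 0.1372], [0.6913, -0.0967, 0.138], [0.703, -0.0966, 0.1379]]
181 [[0.68, -0.0975, 0.1364], [0.6914, -0.0973, 0.1379], [0.7027, -0.0972, 0.1388]]
182 [[0.6821, -0.0987, 0.129], [0.6945, -0.0985, 0.1291], [0.7062, -0.0983, 0.1305]]
183 [[0.6825, -0.0994, 0.1278], [0.6949, -0.0993, 0.1281], [0.7065, -0.099, 0.1301]]
need [-0.0016  0.0008  0.011 ] [0.95 0.01 0.13] dist 0.011 ang 1.0
 {"linear":[-0.0003, 0.0002, 0.0022],"delta_rot":[0.19, 0.0, 0.03]}
 {"linear":[-0.0006, 0.0003, 0.0044],"delta_rot":[0.38, 0.0, 0.05]}
 {"linear":[-0.0009, 0.0005, 0.0066],"delta_rot":[0.57, 0.01, 0.08]}
 {"linear":[-0.0013, 0.0006, 0.0088],"delta_rot":[0.76, 0.01, 0.11]}
 {"linear":[-0.0016, 0.0008, 0.011],"delta_rot":[0.95, 0.01, 0.13]}
```

View pics/w6z.png

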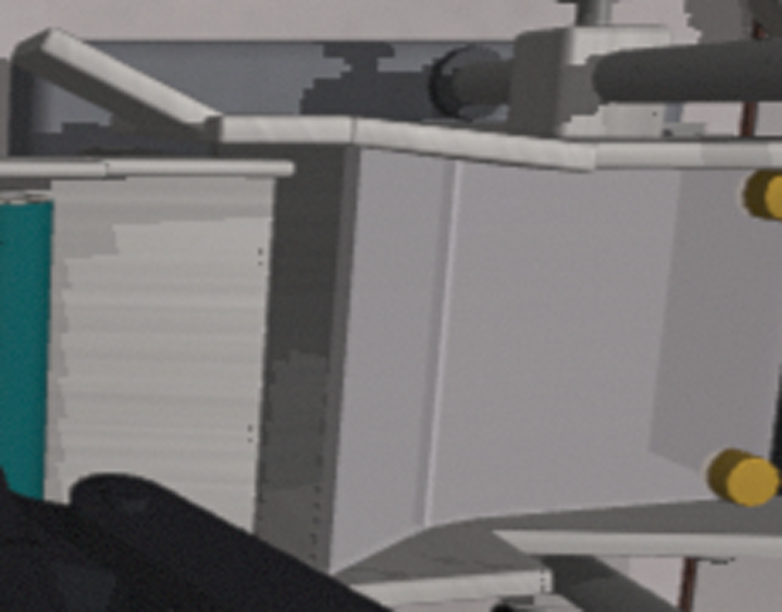

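{"method": "move_arm", "body": {
  "commands": [
    {"linear":[-0.0004,0,0.003],"delta_rot":[0.2,0,0]},
    {"linear":[-0.0008,0,0.006],"delta_rot":[0.5,0,0]},
    {"linear":[-0.0013,0.0006,0.009],"delta_rot":[0.8,0,0.1]},
    {"linear":[-0.0016,0.0008,0.011],"delta_rot":[1,0,0.1]}
  ]
}}

```text
time_s: 11.45
tcp_pos: [0.626, -0.1341, 0.1457]
tcp_rot: [-176.8, -8.0, 89.9]
contact_force: [-0.7, 0.8, -3.4]
width: 0.152
```

```bash
python3 -c "
from plan import *
a=tray_now();print(a[:3],a[3]['time_s'],a[3]['contact_force'],a[3]['moment'])
tshow(NOSE,[.7075,-.132,.1075],.3,3)"
```

```text
(array([ 0.6355271 , -0.13243699,  0.09954744]), array([ 0.70744335, -0.13201504,  0.11470905]), array([ 0.33475777,  3.07689028, -0.00532071])) 11.45 [-0.7012246   0.81619158 -3.35715006] [-0.18381375 -0.0716643  -0.02196105]
need [-0.001   0.0004  0.0072] [-0.08  0.01  0.02] dist 0.007 ang 0.1
 {"linear":[-0.0002, 0.0001, 0.0014],"delta_rot":[-0.02, 0.0, 0.0]}
 {"linear":[-0.0004, 0.0002, 0.0029],"delta_rot":[-0.03, 0.0, 0.01]}
 {"linear":[-0.0006, 0.0003, 0.0043],"delta_rot":[-0.05, 0.0, 0.01]}
 {"linear":[-0.0008, 0.0003, 0.0058],"delta_rot":[-0.06, 0.01, 0.02]}
 {"linear":[-0.001, 0.0004, 0.0072],"delta_rot":[-0.08, 0.01, 0.02]}
```

{"method": "move_arm", "body": {
  "commands": [
    {"linear":[-0.0003,0,0.0025],"delta_rot":[0,0,0]},
    {"linear":[-0.0007,0,0.005],"delta_rot":[0,0,0]},
    {"linear":[-0.001,0.0004,0.007],"delta_rot":[0,0,0]},
    {"linear":[-0.001,0.0004,0.007],"delta_rot":[0,0,0]}
  ]
}}

```text
time_s: 11.85
tcp_pos: [0.6259, -0.1341, 0.1385]
tcp_rot: [-176.8, -8.0, 89.9]
contact_force: [-0.6, 0.4, -4.0]
width: 0.154
```

```bash
python3 -c "
from plan import *
a=tray_now();print(a[:3],a[3]['time_s'],a[3]['contact_force'],a[3]['moment'])
tshow(NOSE,[.7075,-.132,.1055],.3,4)"
```

```text
(array([ 0.6354716 , -0.13240963,  0.09228196]), array([ 0.70738992, -0.13198628,  0.10743371]), array([ 0.33622185,  3.0847404 , -0.00396528])) 11.85 [-0.6077604   0.37738652 -4.00497374] [-0.18892453 -0.11557119  0.03653441]
need [-0.      0.0006  0.0006] [0.9  0.01 0.16] dist 0.001 ang 0.9
 {"linear":[-0.0, 0.0001, 0.0001],"delta_rot":[0.18, 0.0, 0.03]}
 {"linear":[-0.0, 0.0003, 0.0002],"delta_rot":[0.36, 0.0, 0.07]}
 {"linear":[-0.0, 0.0004, 0.0004],"delta_rot":[0.54, 0.0, 0.1]}
 {"linear":[-0.0, 0.0005, 0.0005],"delta_rot":[0.72, 0.01, 0.13]}
 {"linear":[-0.0, 0.0006, 0.0006],"delta_rot":[0.9, 0.01, 0.16]}
```

{"method": "move_arm", "body": {
  "commands": [
    {"linear":[-0.0001,0,0.0007],"delta_rot":[0,0,0]},
    {"linear":[-0.0002,0,0.0015],"delta_rot":[0,0,0]}
  ]
}}

```text
time_s: 12.05
tcp_pos: [0.6256, -0.1341, 0.1377]
tcp_rot: [-176.7, -8.0, 89.9]
contact_force: [-6.5, -0.2, 8.3]
width: 0.15
```

```bash
python3 -c "
from plan import *
a=tray_now();print(a[:3],a[3]['time_s'],a[3]['contact_force'],a[3]['moment'])"
```

```text
(array([ 0.63516037, -0.1324195 ,  0.09153356]), array([ 0.70708347, -0.13199151,  0.10666249]), array([0.34241787, 3.10292959, 0.00557714])) 12.05 [-6.45744747 -0.18134995  8.31699862] [0.07403014 0.52311118 0.14878333]
```

```bash
cat >> plan.py <<'E'
th=np.radians(6); d=.0087
PIV=[.071-d*np.cos(th),0,.019-d*np.sin(th)]
E
python3 -c "
from plan import *
for p in (6.5,10,14): print(p); tshow(PIV,[.6985,-.132,.1051],.3,p,1)"
```

```text
6.5
need [ 0.0006  0.0019 -0.0032] [ 3.36 -0.    0.52] dist 0.004 ang 3.4
 {"linear":[0.0006, 0.0019, -0.0032],"delta_rot":[3.36, -0.0, 0.52]}
10
need [ 0.0012  0.004  -0.0075] [6.82 0.   1.01] dist 0.009 ang 6.9
 {"linear":[0.0012, 0.004, -0.0075],"delta_rot":[6.82, 0.0, 1.01]}
14
need [ 0.0018  0.0067 -0.0123] [10.78  0.    1.56] dist 0.014 ang 10.9
 {"linear":[0.0018, 0.0067, -0.0123],"delta_rot":[10.78, 0.0, 1.56]}
```

{"method": "move_arm", "body": {
  "commands": [
    {"linear":[0.0002,0.0006,-0.0009],"delta_rot":[1.1,0,0.2]},
    {"linear":[0.0004,0.0012,-0.002],"delta_rot":[2.2,0,0.35]},
    {"linear":[0.0006,0.0018,-0.003],"delta_rot":[3.2,0,0.5]}
  ]
}}

```text
time_s: 12.35
tcp_pos: [0.6276, -0.1341, 0.1413]
tcp_rot: [-173.4, -8.0, 89.4]
contact_force: [-4.9, -0.7, 4.8]
width: 0.152
```

```bash
python3 -c "
from plan import *
a=tray_now();print(a[:3],a[3]['time_s'],a[3]['contact_force'],a[3]['moment'])
for p in (8,10,12,14,16): print(p); tshow(PIV,[.6985,-.132,.1052],.3,p,1)"
```

```text
(array([ 0.6344543 , -0.13243208,  0.09465715]), array([ 0.70713709, -0.13203664,  0.10556842]), array([ 0.30783813,  6.44416433, -0.01486896])) 12.35 [-4.87459352 -0.73838348  4.79899193] [-0.09079518  0.38021459  0.17175107]
8
need [ 0.0003  0.0009 -0.0016] [1.54 0.02 0.22] dist 0.002 ang 1.6
 {"linear":[0.0003, 0.0009, -0.0016],"delta_rot":[1.54, 0.02, 0.22]}
10
need [ 0.0007  0.002  -0.0041] [3.52 0.02 0.5 ] dist 0.005 ang 3.6
 {"linear":[0.0007, 0.002, -0.0041],"delta_rot":[3.52, 0.02, 0.5]}
12
need [ 0.001   0.0031 -0.0066] [5.5  0.02 0.78] dist 0.007 ang 5.6
 {"linear":[0.001, 0.0031, -0.0066],"delta_rot":[5.5, 0.02, 0.78]}
14
need [ 0.0014  0.0044 -0.009 ] [7.48 0.02 1.06] dist 0.01 ang 7.6
 {"linear":[0.0014, 0.0044, -0.009],"delta_rot":[7.48, 0.02, 1.06]}
16
need [ 0.0017  0.0057 -0.0114] [9.46 0.02 1.34] dist 0.013 ang 9.6
 {"linear":[0.0017, 0.0057, -0.0114],"delta_rot":[9.46, 0.02, 1.34]}
```

{"method": "move_arm", "body": {
  "commands": [
    {"linear":[0.0003,0.0009,-0.0016],"delta_rot":[1.5,0,0.2]},
    {"linear":[0.0007,0.002,-0.004],"delta_rot":[3.5,0,0.5]},
    {"linear":[0.001,0.0031,-0.0065],"delta_rot":[5.5,0,0.8]},
    {"linear":[0.0014,0.0044,-0.009],"delta_rot":[7.5,0,1.1]},
    {"linear":[0.0014,0.0044,-0.009],"delta_rot":[7.5,0,1.1]}
  ]
}}

```text
time_s: 12.85
tcp_pos: [0.6344, -0.134, 0.15]
tcp_rot: [-165.8, -7.7, 88.3]
contact_force: [-2.4, -0.3, 1.5]
width: 0.155
```

```bash
python3 -c "
from plan import *
import pickle
c=capture('wrist'); s=capture('scene'); save(c,'w7'); save(s,'s7'); pickle.dump((c,s),open('c7.pkl','wb'))
a=tray_now();print(a[:3],a[3]['time_s'],a[3]['contact_force'],a[3]['moment'])
i=cv2.imread('pics/s7.png'); cv2.imwrite('pics/s7z.png',cv2.resize(i[80:200,270:430],None,fx=5,fy=5,interpolation=cv2.INTER_CUBIC))
for p in (14,16,18,20): print(p); tshow(PIV,[.6985,-.132,.1053],.3,p,1)"
```

```text
(array([ 0.63484675, -0.13237481,  0.10265776]), array([ 0.70833055, -0.13203079,  0.10407643]), array([ 0.25643429, 13.87563336, -0.04562027])) 12.95 [ 2.21486334 -0.1579826   0.48153165] [-0.06811882 -0.91110851 -0.03289444]
14
need [-0.     -0.0011  0.0001] [ 0.13  0.04 -0.02] dist 0.001 ang 0.1
 {"linear":[-0.0, -0.0011, 0.0001],"delta_rot":[0.13, 0.04, -0.02]}
16
need [ 0.0003 -0.0001 -0.0025] [2.11 0.03 0.25] dist 0.002 ang 2.1
 {"linear":[0.0003, -0.0001, -0.0025],"delta_rot":[2.11, 0.03, 0.25]}
18
need [ 0.0007  0.001  -0.005 ] [4.09 0.03 0.53] dist 0.005 ang 4.1
 {"linear":[0.0007, 0.001, -0.005],"delta_rot":[4.09, 0.03, 0.53]}
20
need [ 0.0011  0.0022 -0.0074] [6.07 0.03 0.81] dist 0.008 ang 6.1
 {"linear":[0.0011, 0.0022, -0.0074],"delta_rot":[6.07, 0.03, 0.81]}
```

View pics/w7.png

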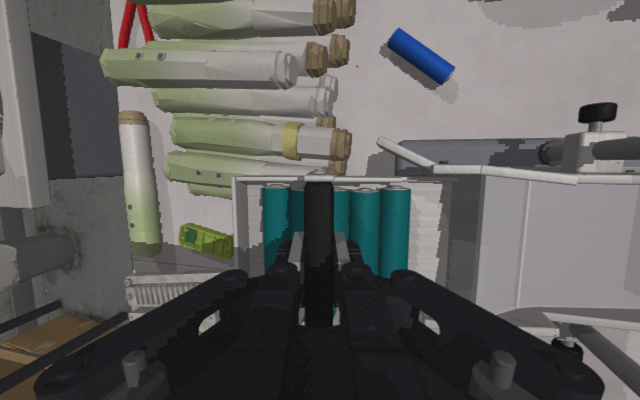

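View pics/s7z.png

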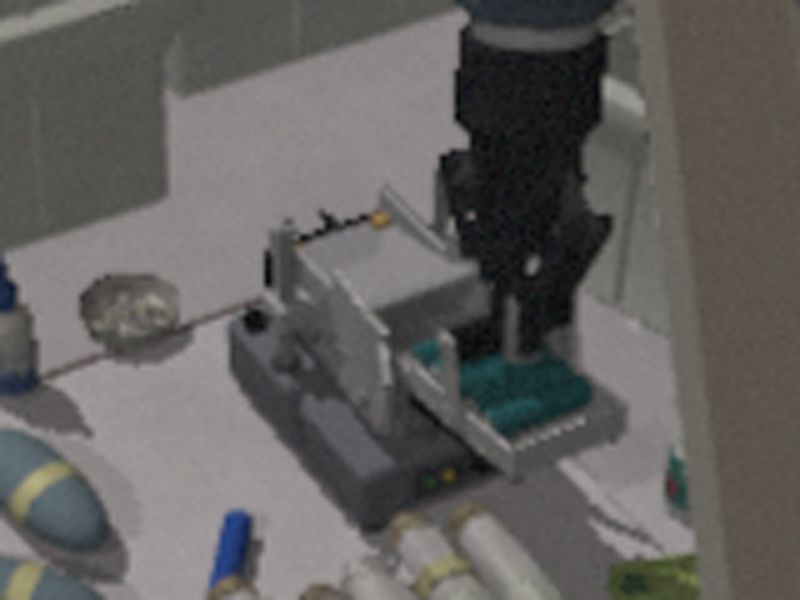

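{"method": "move_arm", "body": {
  "commands": [
    {"linear":[0.0001,-0.0005,-0.0004],"delta_rot":[1,0,0.1]},
    {"linear":[0.0003,-0.0004,-0.002],"delta_rot":[2.1,0,0.25]},
    {"linear":[0.0005,0,-0.0031],"delta_rot":[3.1,0,0.4]},
    {"linear":[0.0007,0.0006,-0.0044],"delta_rot":[4.1,0,0.5]},
    {"linear":[0.0007,0.0006,-0.0044],"delta_rot":[4.1,0,0.5]}
  ]
}}

```text
time_s: 13.45
tcp_pos: [0.6365, -0.134, 0.1545]
tcp_rot: [-161.7, -7.6, 87.9]
contact_force: [2.9, 0.2, 5.4]
width: 0.153
```

```bash
python3 -c "
from plan import *
import pickle
c=capture('wrist'); s=capture('scene'); save(c,'w8'); save(s,'s8'); pickle.dump((c,s),open('c8.pkl','wb'))
a=tray_now();print(a[:3],a[3]['time_s'],a[3]['contact_force'],a[3]['moment'])
i=cv2.imread('pics/s8.png'); cv2.imwrite('pics/s8z.png',cv2.resize(i[80:200,270:430],None,fx=5,fy=5,interpolation=cv2.INTER_CUBIC))
for p in (18,20,22): print(p); tshow(PIV,[.6985,-.132,.1053],.3,p,1)"
```

```text
(array([ 0.63374353, -0.13243184,  0.10723646]), array([ 0.70714304, -0.13199699,  0.10345195]), array([ 0.32818967, 17.93316163, -0.04346448])) 13.55 [ 3.73542753 -1.37692629  4.24602564] [-0.06311267 -1.28785344 -0.07500583]
18
need [ 0.0001 -0.0001 -0.0001] [0.06 0.05 0.04] dist 0.0 ang 0.1
 {"linear":[0.0001, -0.0001, -0.0001],"delta_rot":[0.06, 0.05, 0.04]}
20
need [ 0.0004  0.0009 -0.0026] [2.04 0.05 0.31] dist 0.003 ang 2.1
 {"linear":[0.0004, 0.0009, -0.0026],"delta_rot":[2.04, 0.05, 0.31]}
22
need [ 0.0008  0.002  -0.0052] [4.02 0.05 0.59] dist 0.006 ang 4.1
 {"linear":[0.0008, 0.002, -0.0052],"delta_rot":[4.02, 0.05, 0.59]}
```

View pics/w8.png

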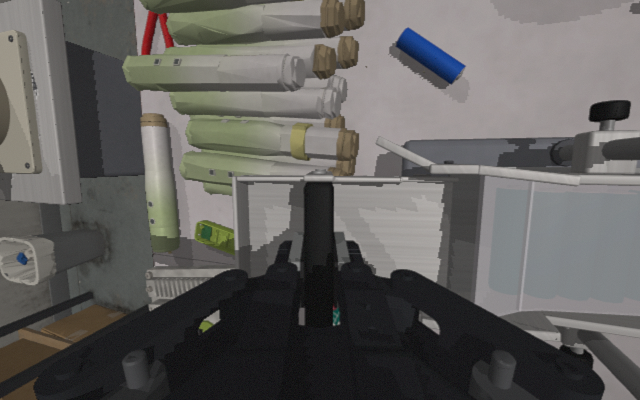

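View pics/s8z.png

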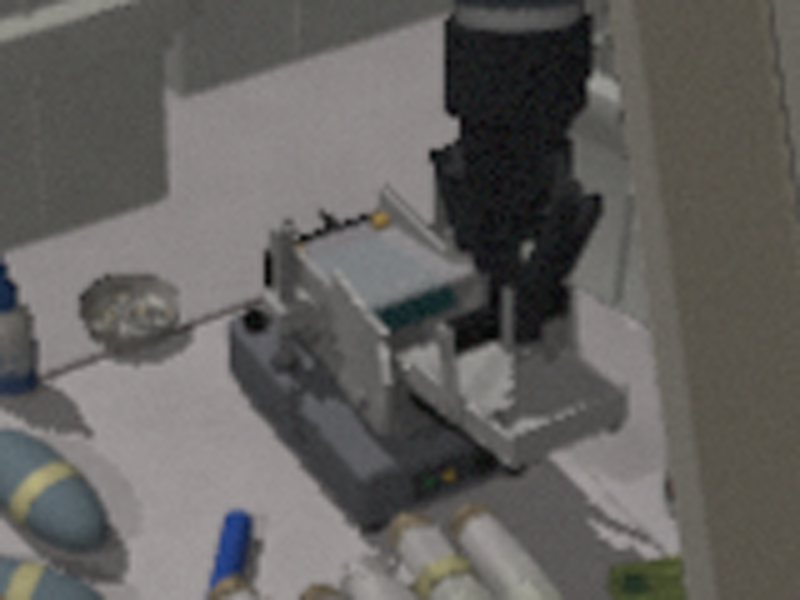

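{"method": "move_arm", "body": {
  "commands": [
    {"linear":[0,0,0.0003],"delta_rot":[0,0,0]},
    {"linear":[0,0,0.0003],"delta_rot":[0,0,0]},
    {"linear":[0,0,0.0003],"delta_rot":[0,0,0]},
    {"linear":[0,0,0.0003],"delta_rot":[0,0,0]}
  ]
}}

```text
time_s: 13.95
tcp_pos: [0.6363, -0.1341, 0.1543]
tcp_rot: [-161.8, -7.6, 87.9]
contact_force: [4.0, 0.1, 5.2]
width: 0.149
```

```bash
python3 -c "
from plan import *
import pickle
c=capture('wrist'); save(c,'w9'); pickle.dump(c,open('c9.pkl','wb'))
a=tray_now();print(a[:3],a[3]['time_s'],a[3]['contact_force'],a[3]['moment'])
i=cv2.imread('pics/w9.png'); cv2.imwrite('pics/w9z.png',cv2.resize(i[130:330,370:640],None,fx=2.9,fy=2.9,interpolation=cv2.INTER_CUBIC))
tshow(PIV,[.696,-.132,.135],.3,18,5)"
```

```text
(array([ 0.6337521 , -0.13243479,  0.1071921 ]), array([ 0.7071537 , -0.13200693,  0.10344735]), array([ 0.32117542, 17.9021172 , -0.04942354])) 14.0 [ 4.57051949 -0.75586793  5.84902019] [-0.03757227 -1.19758903 -0.11307965]
need [ 0.0039 -0.0117 -0.0273] [0.09 0.06 0.03] dist 0.03 ang 0.1
 {"linear":[0.0008, -0.0023, -0.0055],"delta_rot":[0.02, 0.01, 0.01]}
 {"linear":[0.0016, -0.0047, -0.0109],"delta_rot":[0.04, 0.02, 0.01]}
 {"linear":[0.0023, -0.007, -0.0164],"delta_rot":[0.06, 0.03, 0.02]}
 {"linear":[0.0031, -0.0093, -0.0219],"delta_rot":[0.08, 0.04, 0.03]}
 {"linear":[0.0039, -0.0117, -0.0273],"delta_rot":[0.09, 0.06, 0.03]}
```

View pics/w9z.png

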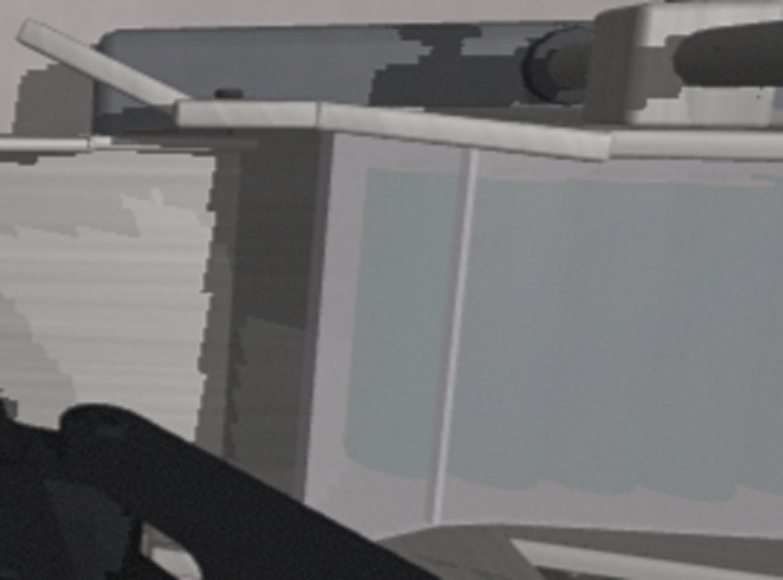

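Cells show through the cover well past the gate, and the tray is empty. Lifting the nose off.

{"method": "move_arm", "body": {
  "commands": [
    {"linear":[0.0004,-0.001,-0.003],"delta_rot":[0,0,0]},
    {"linear":[0.0012,-0.0033,-0.008],"delta_rot":[0,0,0]},
    {"linear":[0.002,-0.006,-0.014],"delta_rot":[0,0,0]},
    {"linear":[0.003,-0.009,-0.021],"delta_rot":[0,0,0]},
    {"linear":[0.0045,-0.013,-0.03],"delta_rot":[0,0,0]}
  ]
}}

```text
time_s: 14.5
tcp_pos: [0.6322, -0.1336, 0.1869]
tcp_rot: [-161.6, -7.6, 87.8]
contact_force: [-0.5, 0.2, -3.9]
width: 0.153
```

```bash
python3 -c "
from plan import *
a=tray_now();print(a[:3],a[3]['time_s'],a[3]['contact_force'],a[3]['moment'])
tshow(GRIP,[.57,-.12,.24],-10,5,5)"
```

```text
(array([ 0.62952049, -0.13196207,  0.13986174]), array([ 0.70291118, -0.13152566,  0.13590999]), array([ 0.33554523, 18.06371361, -0.01993583])) 14.5 [-0.46938975  0.23875041 -3.89961921] [-0.09994959 -0.36880554  0.03534785]
need [ 0.0146 -0.0722 -0.013 ] [-14.32   2.11   8.23] dist 0.075 ang 16.6
 {"linear":[0.0029, -0.0144, -0.0026],"delta_rot":[-2.86, 0.42, 1.65]}
 {"linear":[0.0058, -0.0289, -0.0052],"delta_rot":[-5.73, 0.84, 3.29]}
 {"linear":[0.0087, -0.0433, -0.0078],"delta_rot":[-8.59, 1.27, 4.94]}
 {"linear":[0.0117, -0.0577, -0.0104],"delta_rot":[-11.45, 1.69, 6.58]}
 {"linear":[0.0146, -0.0722, -0.013],"delta_rot":[-14.32, 2.11, 8.23]}
```

```bash
python3 -c "
from plan import *
tshow(GRIP,[.58,-.131,.245],.3,8,5)"
```

```text
need [ 0.0044 -0.0649 -0.0223] [-9.97  0.02 -1.37] dist 0.069 ang 10.1
 {"linear":[0.0009, -0.013, -0.0045],"delta_rot":[-1.99, 0.0, -0.27]}
 {"linear":[0.0018, -0.0259, -0.0089],"delta_rot":[-3.99, 0.01, -0.55]}
 {"linear":[0.0026, -0.0389, -0.0134],"delta_rot":[-5.98, 0.01, -0.82]}
 {"linear":[0.0035, -0.0519, -0.0178],"delta_rot":[-7.98, 0.02, -1.1]}
 {"linear":[0.0044, -0.0649, -0.0223],"delta_rot":[-9.97, 0.02, -1.37]}
```

{"method": "move_arm", "body": {
  "commands": [
    {"linear":[0.001,-0.012,-0.009],"delta_rot":[-2,0,-0.3]},
    {"linear":[0.002,-0.025,-0.015],"delta_rot":[-4,0,-0.6]},
    {"linear":[0.003,-0.039,-0.019],"delta_rot":[-6,0,-0.8]},
    {"linear":[0.004,-0.052,-0.022],"delta_rot":[-8,0,-1.1]},
    {"linear":[0.0044,-0.065,-0.0223],"delta_rot":[-10,0,-1.4]}
  ]
}}

```text
time_s: 15.0
tcp_pos: [0.5767, -0.1326, 0.2298]
tcp_rot: [-171.9, -7.9, 89.2]
contact_force: [-0.2, -0.1, -4.0]
width: 0.153
```

```bash
python3 -c "
from plan import *
import pickle
s=capture('scene'); save(s,'s10')
i=cv2.imread('pics/s10.png'); cv2.imwrite('pics/s10z.png',cv2.resize(i[80:200,270:430],None,fx=5,fy=5,interpolation=cv2.INTER_CUBIC))
a=tray_now();print(a[:3],a[3]['time_s'],a[3]['contact_force'],a[3]['moment'])
tshow(GRIP,[.51,-.06,.235],-35,0,5)"
```

```text
(array([ 0.57991591, -0.13083783,  0.18351719]), array([ 0.6528584 , -0.13040657,  0.19252872]), array([ 0.33638515,  7.93895592, -0.00906117])) 15.05 [-3.97981627  1.94960377 -3.58206969] [-0.04911644  0.34957992  0.05077174]
need [ 0.068  -0.0626  0.0305] [-12.54   2.53  33.85] dist 0.097 ang 36.2
 {"linear":[0.0136, -0.0125, 0.0061],"delta_rot":[-2.51, 0.51, 6.77]}
 {"linear":[0.0272, -0.025, 0.0122],"delta_rot":[-5.01, 1.01, 13.54]}
 {"linear":[0.0408, -0.0375, 0.0183],"delta_rot":[-7.52, 1.52, 20.31]}
 {"linear":[0.0544, -0.05, 0.0244],"delta_rot":[-10.03, 2.03, 27.08]}
 {"linear":[0.068, -0.0626, 0.0305],"delta_rot":[-12.54, 2.53, 33.85]}
```

View pics/s10z.png

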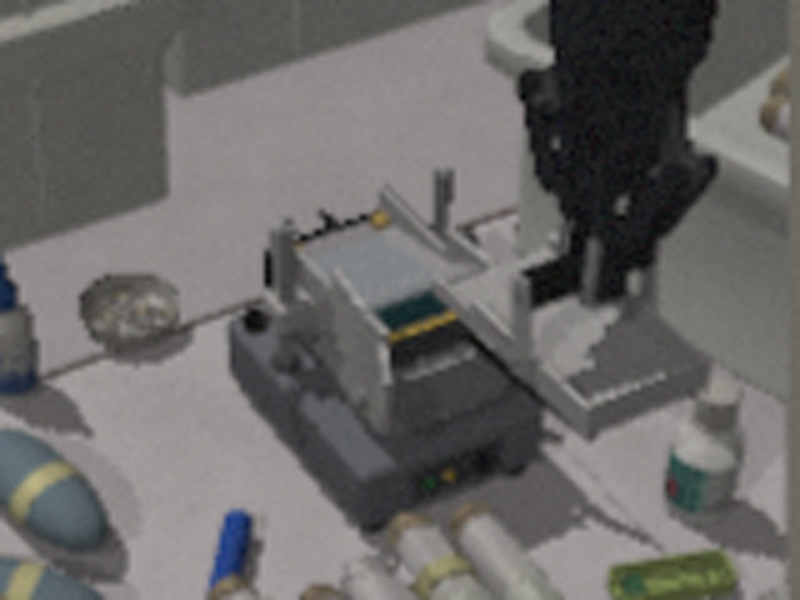

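{"method": "move_arm", "body": {
  "commands": [
    {"linear":[0.0136,-0.0125,0.006],"delta_rot":[-2.5,0.5,6.8]},
    {"linear":[0.027,-0.025,0.012],"delta_rot":[-5,1,13.5]},
    {"linear":[0.041,-0.0375,0.018],"delta_rot":[-7.5,1.5,20]},
    {"linear":[0.0545,-0.05,0.0245],"delta_rot":[-10,2,27]},
    {"linear":[0.068,-0.0625,0.0305],"delta_rot":[-12.5,2.5,34]}
  ]
}}

```text
time_s: 15.55
tcp_pos: [0.5079, -0.0608, 0.2187]
tcp_rot: [-179.8, -8.0, 54.5]
contact_force: [0.8, -0.4, -3.8]
width: 0.151
```

```bash
python3 -c "
from plan import *
a=tray_now();print(a[:3])
tshow(GRIP,[.43,.04,.225],-65,0,5)"
```

```text
(array([ 0.51856781, -0.0664786 ,  0.17308703]), array([ 0.57644217, -0.1076473 ,  0.19199989]), array([-35.44208301,   0.07029785,  -0.06011645]))
need [ 0.0338 -0.1227  0.0154] [-4.18  0.14 29.26] dist 0.128 ang 29.6
 {"linear":[0.0068, -0.0245, 0.0031],"delta_rot":[-0.84, 0.03, 5.85]}
 {"linear":[0.0135, -0.0491, 0.0061],"delta_rot":[-1.67, 0.06, 11.7]}
 {"linear":[0.0203, -0.0736, 0.0092],"delta_rot":[-2.51, 0.09, 17.56]}
 {"linear":[0.027, -0.0982, 0.0123],"delta_rot":[-3.35, 0.11, 23.41]}
 {"linear":[0.0338, -0.1227, 0.0154],"delta_rot":[-4.18, 0.14, 29.26]}
```

{"method": "move_arm", "body": {
  "commands": [
    {"linear":[0.007,-0.0245,0.003],"delta_rot":[-0.8,0,5.85]},
    {"linear":[0.0135,-0.049,0.006],"delta_rot":[-1.7,0,11.7]},
    {"linear":[0.02,-0.0735,0.009],"delta_rot":[-2.5,0.1,17.5]},
    {"linear":[0.027,-0.098,0.012],"delta_rot":[-3.35,0.1,23.4]},
    {"linear":[0.034,-0.1225,0.0155],"delta_rot":[-4.2,0.1,29.3]}
  ]
}}

```text
time_s: 16.05
tcp_pos: [0.4275, 0.04, 0.2086]
tcp_rot: [-179.9, -7.9, 24.7]
contact_force: [1.2, 0.2, -5.1]
width: 0.149
```

```bash
python3 -c "
from plan import *
a=tray_now();print(a[:3])
tshow(GRIP,[.392,.20,.215],-91,0,5)"
```

```text
(array([0.4339167 , 0.02971484, 0.1630377 ]), array([ 0.46361821, -0.0347801 ,  0.18201725]), array([-6.53023943e+01,  1.64761216e-02, -1.10745156e-01]))
need [ 0.0315 -0.1609  0.0149] [-3.58  0.17 25.45] dist 0.165 ang 25.7
 {"linear":[0.0063, -0.0322, 0.003],"delta_rot":[-0.72, 0.03, 5.09]}
 {"linear":[0.0126, -0.0644, 0.006],"delta_rot":[-1.43, 0.07, 10.18]}
 {"linear":[0.0189, -0.0965, 0.009],"delta_rot":[-2.15, 0.1, 15.27]}
 {"linear":[0.0252, -0.1287, 0.0119],"delta_rot":[-2.86, 0.14, 20.36]}
 {"linear":[0.0315, -0.1609, 0.0149],"delta_rot":[-3.58, 0.17, 25.45]}
```

{"method": "move_arm", "body": {
  "commands": [
    {"linear":[0.0063,-0.032,0.003],"delta_rot":[-0.7,0,5.1]},
    {"linear":[0.0126,-0.064,0.006],"delta_rot":[-1.4,0,10.2]},
    {"linear":[0.019,-0.0965,0.009],"delta_rot":[-2.15,0.1,15.3]},
    {"linear":[0.025,-0.1287,0.012],"delta_rot":[-2.9,0.1,20.4]},
    {"linear":[0.0315,-0.161,0.015],"delta_rot":[-3.6,0.2,25.5]}
  ]
}}

```text
time_s: 16.55
tcp_pos: [0.3894, 0.2012, 0.1988]
tcp_rot: [-179.9, -8.0, -1.3]
contact_force: [0.3, -0.2, -3.8]
width: 0.152
```

```bash
python3 -c "
from plan import *
a=tray_now();print(a[:3])
tshow([0,0,0],[.3873,.2987,.10],-93.4,0,5)"
```

```text
(array([0.39079792, 0.18907783, 0.15325393]), array([0.38921087, 0.11811097, 0.17231139]), array([-9.12833421e+01, -4.63738582e-02, -8.34091338e-03]))
need [-0.0129 -0.1095  0.0521] [-0.25  0.01  2.1 ] dist 0.122 ang 2.1
 {"linear":[-0.0026, -0.0219, 0.0104],"delta_rot":[-0.05, 0.0, 0.42]}
 {"linear":[-0.0052, -0.0438, 0.0208],"delta_rot":[-0.1, 0.0, 0.84]}
 {"linear":[-0.0077, -0.0657, 0.0313],"delta_rot":[-0.15, 0.01, 1.26]}
 {"linear":[-0.0103, -0.0876, 0.0417],"delta_rot":[-0.2, 0.01, 1.68]}
 {"linear":[-0.0129, -0.1095, 0.0521],"delta_rot":[-0.25, 0.01, 2.1]}
```

{"method": "move_arm", "body": {
  "commands": [
    {"linear":[-0.0026,-0.03,0.008],"delta_rot":[0,0,0.5]},
    {"linear":[-0.005,-0.06,0.018],"delta_rot":[-0.1,0,1]},
    {"linear":[-0.008,-0.09,0.03],"delta_rot":[-0.15,0,1.6]},
    {"linear":[-0.0105,-0.1095,0.042],"delta_rot":[-0.2,0,2.1]},
    {"linear":[-0.013,-0.1095,0.052],"delta_rot":[-0.25,0,2.1]}
  ]
}}

```text
time_s: 17.05
tcp_pos: [0.3864, 0.3132, 0.1455]
tcp_rot: [-179.8, -8.0, -3.3]
contact_force: [0.1, -0.1, -3.1]
width: 0.149
```

```bash
python3 -c "
from plan import *
a=tray_now();print(a[:3])
tshow([0,0,0],[.3873,.2987,.010],-93.4,0,5)"
```

```text
(array([0.38738837, 0.30110401, 0.09991914]), array([0.38330929, 0.230213  , 0.11888819]), array([-9.32913574e+01,  2.49728911e-02,  6.82085569e-03]))
need [-0.0125  0.0026  0.089 ] [-0.04 -0.01  0.1 ] dist 0.09 ang 0.1
 {"linear":[-0.0025, 0.0005, 0.0178],"delta_rot":[-0.01, -0.0, 0.02]}
 {"linear":[-0.005, 0.001, 0.0356],"delta_rot":[-0.02, -0.0, 0.04]}
 {"linear":[-0.0075, 0.0016, 0.0534],"delta_rot":[-0.02, -0.0, 0.06]}
 {"linear":[-0.01, 0.0021, 0.0712],"delta_rot":[-0.03, -0.01, 0.08]}
 {"linear":[-0.0125, 0.0026, 0.089],"delta_rot":[-0.04, -0.01, 0.1]}
```

{"method": "move_arm", "body": {
  "commands": [
    {"linear":[-0.003,0.001,0.022],"delta_rot":[0,0,0]},
    {"linear":[-0.006,0.002,0.044],"delta_rot":[0,0,0]},
    {"linear":[-0.009,0.0026,0.066],"delta_rot":[0,0,0.1]},
    {"linear":[-0.0115,0.0026,0.082],"delta_rot":[0,0,0.1]},
    {"linear":[-0.0125,0.0026,0.089],"delta_rot":[0,0,0.1]}
  ]
}}

```text
time_s: 17.55
tcp_pos: [0.3855, 0.3093, 0.0543]
tcp_rot: [-180.0, -7.9, -3.4]
contact_force: [-0.5, -0.8, -3.7]
width: 0.15
```

```bash
python3 -c "
from plan import *
a=tray_now();print(a[:3],a[3]['contact_force'])
tshow([0,0,0],[.3873,.2987,.0],-93.4,0,5)"
```

```text
(array([0.38626858, 0.29711592, 0.00871977]), array([0.38207278, 0.22628271, 0.02787835]), array([-93.42667251,  -0.128054  ,  -0.13714283])) [-0.51832133 -0.81458556 -3.73664718]
need [-0.0004 -0.0015  0.0087] [ 0.13  0.14 -0.01] dist 0.009 ang 0.2
 {"linear":[-0.0001, -0.0003, 0.0017],"delta_rot":[0.03, 0.03, -0.0]}
 {"linear":[-0.0002, -0.0006, 0.0035],"delta_rot":[0.05, 0.05, -0.0]}
 {"linear":[-0.0002, -0.0009, 0.0052],"delta_rot":[0.08, 0.08, -0.01]}
 {"linear":[-0.0003, -0.0012, 0.007],"delta_rot":[0.1, 0.11, -0.01]}
 {"linear":[-0.0004, -0.0015, 0.0087],"delta_rot":[0.13, 0.14, -0.01]}
```

{"method": "move_arm", "body": {
  "commands": [
    {"linear":[-0.0001,-0.0006,0.002],"delta_rot":[0,0,0]},
    {"linear":[-0.0002,-0.0012,0.004],"delta_rot":[0.1,0.1,0]},
    {"linear":[-0.0003,-0.0015,0.006],"delta_rot":[0.1,0.1,0]},
    {"linear":[-0.0004,-0.0015,0.008],"delta_rot":[0.1,0.1,0]},
    {"linear":[-0.0004,-0.0015,0.0085],"delta_rot":[0.1,0.1,0]}
  ]
}}

```text
time_s: 18.05
tcp_pos: [0.3865, 0.311, 0.0461]
tcp_rot: [-179.9, -8.0, -3.4]
contact_force: [1.2, -0.2, -4.2]
width: 0.153
```

```bash
python3 -c "
from plan import *
a=tray_now();print(a[:3],a[3]['contact_force'],a[3]['moment'])
tshow([0,0,0],[.3873,.2987,.0],-93.4,0,1)"
```

```text
(array([0.3874258 , 0.29884134, 0.00050702]), array([0.38321052, 0.2279687 , 0.01951494]), array([-9.34065533e+01, -6.39668711e-03, -1.04334321e-02])) [ 1.20319802 -0.20908849 -4.16419984] [ 0.02865337  0.18455089 -0.0158106 ]
need [-0.0002  0.0002  0.0005] [ 0.01  0.01 -0.01] dist 0.001 ang 0.0
 {"linear":[-0.0002, 0.0002, 0.0005],"delta_rot":[0.01, 0.01, -0.01]}
```

{"method": "move_arm", "body": {
  "commands": [
    {"linear":[-0.0001,0,0.0005],"delta_rot":[0,0,0]},
    {"linear":[-0.0002,0,0.001],"delta_rot":[0,0,0]},
    {"linear":[-0.0002,0,0.001],"delta_rot":[0,0,0]}
  ]
}}

```text
time_s: 18.35
tcp_pos: [0.3866, 0.3111, 0.0457]
tcp_rot: [-179.9, -8.1, -3.4]
contact_force: [-1.7, -1.2, 5.5]
width: 0.147
```

{"method": "move_arm", "body": {
  "commands": [
    {"linear":[0,0,-0.0003],"delta_rot":[0,0,0]},
    {"linear":[0,0,-0.0003],"delta_rot":[0,0,0]},
    {"linear":[0,0,-0.0003],"delta_rot":[0,0,0]},
    {"linear":[0,0,-0.0003],"delta_rot":[0,0,0]},
    {"linear":[0,0,-0.0003],"delta_rot":[0,0,0]}
  ],
  "fingers": 0.055
}}

```text
time_s: 18.85
tcp_pos: [0.3866, 0.3111, 0.0459]
tcp_rot: [-179.9, -8.1, -3.4]
contact_force: [0.2, 0.1, -0.6]
width: 0.644
```

```bash
python3 -c "
from plan import *
o=get_obs();print(o['contact_force'],o['width'],o['tcp_pos'])
R=E(180,-8,-3.4); show([.380,.3105,.17],R,5)"
```

```text
[ 0.1778196   0.0785341  -0.55817967] 0.6442207080066034 [0.38660511 0.31111068 0.04593972]
need [ 0.0109  0.0007 -0.1238] [-0.14 -0.05 -0.01] dist 0.124 ang 0.2
 {"linear":[0.0022, 0.0001, -0.0248],"delta_rot":[-0.03, -0.01, -0.0]}
 {"linear":[0.0044, 0.0003, -0.0495],"delta_rot":[-0.06, -0.02, -0.0]}
 {"linear":[0.0065, 0.0004, -0.0743],"delta_rot":[-0.09, -0.03, -0.01]}
 {"linear":[0.0087, 0.0006, -0.099],"delta_rot":[-0.11, -0.04, -0.01]}
 {"linear":[0.0109, 0.0007, -0.1238],"delta_rot":[-0.14, -0.05, -0.01]}
```

{"method": "move_arm", "body": {
  "commands": [
    {"linear":[0.0015,0,-0.015],"delta_rot":[0,0,0]},
    {"linear":[0.004,0,-0.04],"delta_rot":[0,0,0]},
    {"linear":[0.0065,0,-0.07],"delta_rot":[0,0,0]},
    {"linear":[0.008,0,-0.1],"delta_rot":[0,0,0]},
    {"linear":[0.009,0,-0.13],"delta_rot":[0,0,0]}
  ]
}}

```text
time_s: 19.35
tcp_pos: [0.377, 0.3112, 0.177]
tcp_rot: [-179.9, -8.0, -3.4]
contact_force: [0.4, 0.2, 0.8]
width: 0.645
```

{"method": "move_arm", "body": {
  "commands": [
    {"linear":[-0.015,0,-0.03],"delta_rot":[0,-2,0]},
    {"linear":[-0.03,0,-0.07],"delta_rot":[0,-4,0]},
    {"linear":[-0.045,0,-0.11],"delta_rot":[0,-6,0]},
    {"linear":[-0.045,0,-0.12],"delta_rot":[0,-8,0]},
    {"linear":[-0.045,0,-0.12],"delta_rot":[0,-8,0]}
  ]
}}

```text
time_s: 19.85
tcp_pos: [0.3167, 0.3154, 0.2916]
tcp_rot: [-179.7, -0.2, -3.4]
contact_force: [0.5, 0.2, -0.2]
width: 0.644
```

```bash
python3 - <<'E'
from plan import *
c=capture("wrist");s=capture("scene");d=capture("side");save(c,"w12");save(s,"s12");save(d,"d12")
o=get_obs();print(o["time_s"],o["tcp_pos"])
W=cloud(c);px=c["pixels"].astype(int)
m=(abs(W[...,0]-.388)<.06)&(abs(W[...,1]-.31)<.04)&(W[...,2]>.064)&(W[...,2]<.08)&(px.sum(2)<160)
p=W[m];print(m.sum(),p.mean(0),cv2.minAreaRect((p[:,:2]*1000).astype(np.float32)))
m=(abs(W[...,0]-.388)<.09)&(abs(W[...,1]-.30)<.1)&(W[...,2]>.014)&(W[...,2]<.035);m&=(W[...,0]<.445)
p=W[m];print(cv2.minAreaRect((p[:,:2]*1000).astype(np.float32)))
for k,z in (("tray",0),("tray_nose",.019),("tray_grip",.062)):
    for x in place_of(k,"wrist"): print(k,round(x["conf"],2),world(c,*x["position"],z=z).round(4))
i=cv2.imread('pics/s12.png'); cv2.imwrite('pics/s12z.png',cv2.resize(i[80:200,270:430],None,fx=5,fy=5,interpolation=cv2.INTER_CUBIC))
E
```

```text
20.0 [0.31546819 0.31392227 0.28835365]
606 [0.38854603 0.31095633 0.07015334] ((387.8199157714844, 311.345458984375), (12.332734107971191, 72.40060424804688), 86.98809814453125)
((386.94805908203125, 297.9552001953125), (137.2230224609375, 74.94651794433594), 86.47418975830078)
tray 0.93 [0.3912 0.2986 0.    ]
tray_nose 0.67 [0.382  0.2306 0.019 ]
tray_grip 0.6 [0.3874 0.3087 0.062 ]
```

View pics/w12.png

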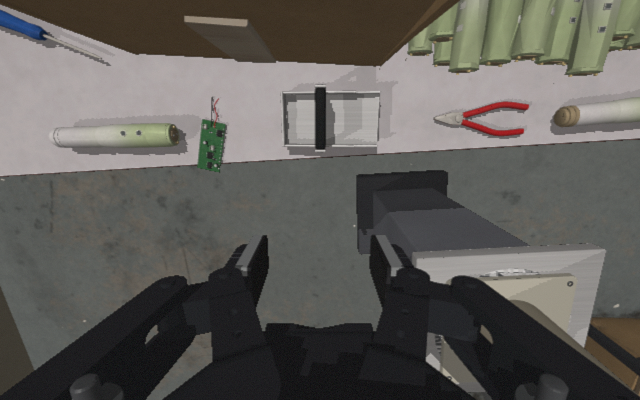

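View pics/s12.png

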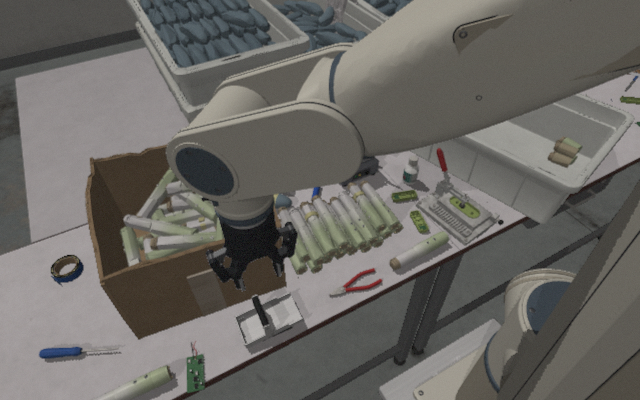

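View pics/s12z.png

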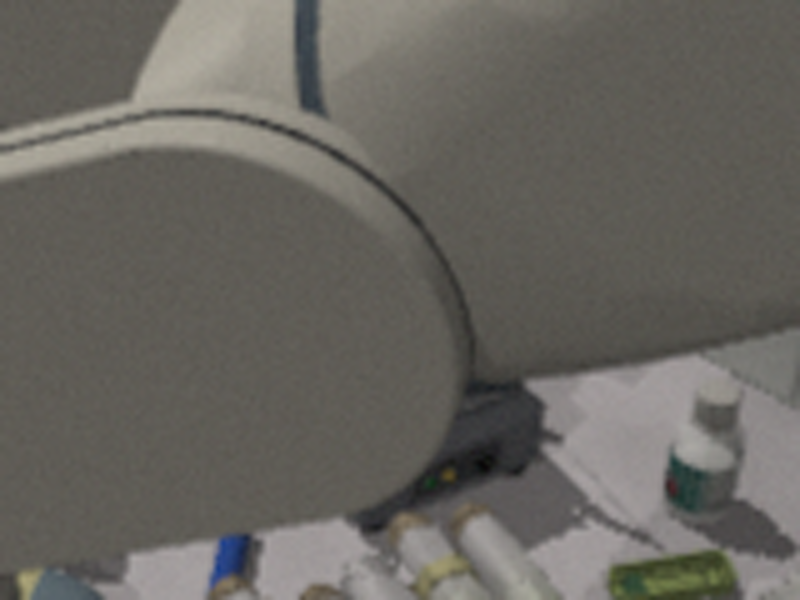

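```bash
python3 -c "
import cv2
i=cv2.imread('pics/d12.png'); cv2.imwrite('pics/d12z.png',cv2.resize(i[120:240,260:420],None,fx=5,fy=5,interpolation=cv2.INTER_CUBIC))"
```

```text
(no output)
```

View pics/d12z.png

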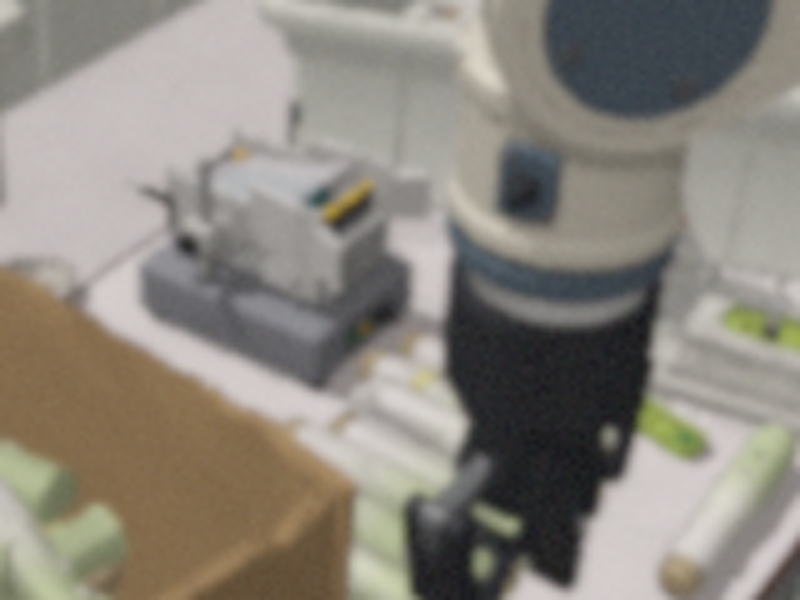

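```bash
python3 -c "
from h import *
print(job_done(), get_obs()['time_s'])"
```

```text
the job is handed in; nothing more can be done
the job is handed in; nothing more can be done
```

I loaded all five cells into the checker and stood the empty tray back where it came from. The job was handed in at about 20 s on the robot clock, out of the 61 s allowed.

**What I did:** I lifted the tray by its handle and carried it slightly nose-up. I laid the nose about 9 mm past the sill and pressed the gate down until the tray rested on the sill. I then tipped it 18° nose-down, pressing with a net 6 to 12 N.

**Last checks:**
- **Tray:** it was empty in the wrist picture. After release it stood within about 1.5 mm of its first place, at the same yaw.
- **Gate:** the yellow strip was back up in the scene and side pictures, with teal cells behind it.
- **Other objects:** the ones I could see were where they had been. The arm blocked the final scene view of the checker's top and left side.
- **Forces:** every wrist-force reading I took, at the end of each move, was about 12 N or less.

**Not checked:** I never counted all five cells in one picture. The first ones can be seen under the cover, and I saw no cell lying outside it. During tipping, the sill pushed back on the tray with up to 6.5 N sideways. I did not find the cause, but nothing appeared to move because of it.

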